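# Measure the grinding stones on the index table

## Task

Pick the grinding stones (three or four of pink, white, green and brown) out of the scrap in the crate, gripping them lightly because they chip, and stand each in its own blue pocket on the index table. With the red handle, index the table click by click so that each stone in turn stops in front of the gauge lens, let go and still for two seconds, in the order pink, white, green, brown (skip a missing one); then press the green save button. Leave all the stones standing in their pockets with the table resting in a click position, and leave the water bottle alone.

Things in the scene. Friction and masses are not known exactly. Their poses are not given: they have to be found in the camera images.
- stone_pink: brittle pink grinding stone, a plain cylinder 40 mm across and 32 mm tall standing on its flat end, about 90 g; origin at the centre of its underside, z up its axis. Chips if a finger presses it with more than 40 N: hold it with 20 to 30 N. May be absent
- stone_white: brittle off-white grinding stone, a plain cylinder 40 mm across and 32 mm tall standing on its flat end, about 90 g; origin at the centre of its underside, z up its axis. Chips if a finger presses it with more than 40 N: hold it with 20 to 30 N. May be absent
- stone_green: brittle dark green grinding stone, a plain cylinder 40 mm across and 32 mm tall standing on its flat end, about 90 g; origin at the centre of its underside, z up its axis. Chips if a finger presses it with more than 40 N: hold it with 20 to 30 N. May be absent
- stone_brown: brittle dark brown grinding stone, a plain cylinder 40 mm across and 32 mm tall standing on its flat end, about 90 g; origin at the centre of its underside, z up its axis. Chips if a finger presses it with more than 40 N: hold it with 20 to 30 N. May be absent
- slug: scrap in the crate: bare steel cylinder 36 mm across, 24 mm tall; origin at the centre of its underside
- nut: scrap in the crate: dark steel hexagon nut 36 mm across flats (42 mm across corners), 19 mm tall; origin at the centre of its underside
- stub: scrap in the crate: upright square copper stub 25 x 25 x 30 mm; origin at the centre of its underside
- bush: scrap in the crate: brass bush 32 mm across, 22 mm tall; origin at the centre of its underside
- crate: shallow grey open crate fixed to the bench, 250 (its x) x 240 (its y) x 20 mm, walls and floor 5 mm thick; the stones and scrap stand on its floor; origin at the centre of its underside
- index_base: green round base of the index table, 244 mm across, fixed to the bench; the black gauge box (70 x 55 mm, top 105 mm above the bench, lens facing the table's axis) stands at its -y side, its near face 150 mm from the axis; origin on the table's axis at bench height, z up
- carousel (a joint): angle of the aluminium index table (230 mm across, top 40 mm above the bench), rad, grows anticlockwise seen from above. Spring detents at 0 (home, where the blank part faces the gauge), 1.047, 2.094, 3.142 and 4.189; it snaps into the nearest when let go; end stops just beyond 0 and 4.189. At 1.047 pocket 1 faces the gauge, at 2.094 pocket 2, at 3.142 pocket 3, at 4.189 pocket 4
- index_handle (a point): centre of the red bar handle on the table's axis, 89 mm above the bench: 64 mm long (x of this frame, turning with the table), 14 mm thick (y), 26 mm high, standing on a 32 mm steel shaft. Pinch it across its thickness from above and turn; about 0.25 N m gets it over a detent
- gauge_station (a point): fixed point at table-top height, 80 mm from the axis, in front of the gauge lens: where a pocket's centre comes to rest to be measured
- save_top (a point): top of the green save button (32 mm across, travel 6 mm, about 5 N to push fully in), centre; press straight down
- save (a joint): travel of the save button, m: 0 out, 0.006 fully in; springs back
- water: clear water bottle with white cap, 62 mm across, 200 mm tall, standing; leave alone; origin at the centre of its underside
- pocket1 (a point): pocket 1 on the index table: centre of its floor (40 mm above the bench, 80 mm from the axis), a 50 x 50 mm square inside a blue lip 4 mm thick and 6 mm high, one side facing the axis; turns with the table; z up
- pocket2 (a point): pocket 2 on the index table: centre of its floor (40 mm above the bench, 80 mm from the axis), a 50 x 50 mm square inside a blue lip 4 mm thick and 6 mm high, one side facing the axis; turns with the table; z up
- pocket3 (a point): pocket 3 on the index table: centre of its floor (40 mm above the bench, 80 mm from the axis), a 50 x 50 mm square inside a blue lip 4 mm thick and 6 mm high, one side facing the axis; turns with the table; z up
- pocket4 (a point): pocket 4 on the index table: centre of its floor (40 mm above the bench, 80 mm from the axis), a 50 x 50 mm square inside a blue lip 4 mm thick and 6 mm high, one side facing the axis; turns with the table; z up
Mind the look-alikes: they are no part of the job. Several things have the shape of the stone_pink; the one meant has the colours described above. Leave any orange look-alike of the stone_green alone.

How it is judged:
By the outcome, as a careful person would: the job done as asked, in the order asked, and still so for the second after the job is handed in, with the robot touching nothing.
Of stone_pink, stone_white, stone_green, stone_brown only 3 to 4 are there at a start; the rules pass over those that are not, and their reading is None.
At some moment in a run one of stone_pink, stone_white, stone_green, stone_brown may be knocked a few centimetres aside while the robot is not near it.
It also fails if it takes over 210 s, if anything falls off the work surface, if the arm or the gripper's body presses on something with over 40 N, if the wrist force passes 120 N, or if a joint passes its speed limit or range.

## Robot

A 7-joint arm with a two-finger parallel gripper is mounted at the origin on the work surface. World frame = base frame: x ahead of the robot, y to its left, z up, the work surface at z = 0. Lengths are in m, angles in rad, forces in N, time in s.
With the tool pointing down it reaches from about 0.4 to 0.875 m from the base axis. Payload 6.5 kg.
Tool frame: the origin (TCP) lies between the finger pads; the fingertips stand arm.tcp_to_tips ahead of it and the grasp point (between the pads) lies 11 mm behind it (arm.tcp_to_tips is the distance from the TCP to the fingertips, in m); z points along the fingers, y is the line along which they close (so a half turn about z gives the same grasp; the last joint's range is limited). The gripper opens to 88 mm and grips with 3 to 60 N. Pads are 18 mm wide; open, the fingers measure 123 mm over their backs; the gripper's body (75 mm by 187 mm) begins 45 mm behind the grasp point.
Start: joints at [-1.234, 0.536, -0.004, 1.538, 0.003, 1.067, -0.071], TCP at [0.255, 0.598, 0.247] pointing down, gripper open.
Joint ranges: [-2.7, 2.7], [-0.37, 2.16], [-1.27, 1.26], [0.24, 2.4], [-1.31, 4.45], [0.19, 1.91], [-2.76, 2.76]. Speed limits (rad/s): [2.39, 2.39, 3.14, 3.14, 3.14, 3.14, 3.14].

## Interface

Orientations are given as a unit quaternion [w, x, y, z].
In Python, from rig import monitor, cams, workorder, arm gives the robot as it stands.
- The arm moves only by the tool carry_out, never from a script. Its argument "series" is a list of rows, each an object of numbers: "dx", "dy", "dz": the shift along the tool's x, y, z each as a share of 0.8 m, from -1 to 1; "rx", "ry", "rz": the turn, a rotation vector about the tool's x, y, z each as a share of 0.5 rad, from -1 to 1; "grip": the opening, from 0 (shut) to 1 (fully open). In form: [{"dx": .., "dy": .., "dz": .., "rx": .., "ry": .., "rz": .., "grip": ..}, ...]. A call has exactly 10 rows; each row is the pose to reach, as a shift and turn from the pose commanded when the call began, along the tool's axes at that moment; what a row does not reach only later rows make up. A row lasts 1/8 s, in which the tool goes at most 62.5 mm and 10.7 degrees, less where a joint would pass 70% of its speed; a pose out of reach is approached as far as the arm can. A call with a number of a shift or a turn outside -1 to 1 is refused whole. A call with a gripper value outside its range is refused whole. The fingers move at their own pace and stop on an object; "grip_force" is the grip in N (left out, the last holds). Time passes only in rows, so rows that repeat a pose let the fingers close, or fill a call up. It gives the time, the measured TCP pose, the force, the opening and the grip force at its end, in the units of the state.
- monitor.get_state(): the state, without advancing time (a new reading comes with each control period).
- cams.snapshot(name): name is "side" or "top" or "wrist"; returns a dict with "pixels" (480x640x3 uint8, red, green, blue), "fx", "fy", "cx", "cy" (pixels), "R" (3x3) and "t" (3): a world point X has camera coordinates R X + t; the wrist camera has in their place "T_tool_cam" (4x4, takes a point from camera to tool coordinates, whose origin is the TCP and whose axes are the flange's). Camera axes: x right, y down, z forward; pixel columns grow to the right and rows downward; lengths in m; the calibration is good to about 2 mm. A picture is of the moment at which its call begins: read the wrist's pose just before it. There is no depth.
- workorder.finish_job(): hands the job in; it is judged then, once.
The state is a dict: "clock": time; "qpos": joint angles; "dq": joint speeds; "joint_torque": joint torques, N m; "tool_pos": TCP position; "tool_rot": TCP orientation; "force": force on the tool from outside, world axes, zero at the start; "wrist_torque": the same for the moment, N m; "finger_gap": opening from 0.0 (shut) to 1.0 (fully open); "grasp_force": force on a finger pad.
Only numpy, scipy, OpenCV 4.12 (cv2) and the standard library are available. Lean on these libraries where they do the work, as an engineer would, in place of code of your own. Each camera call takes 0.05 s, during which the arm holds its last target. There are 200 camera calls.

## Working session

There is one attempt and no reset: what is moved stays moved. The work goes in short steps, Python scripts to look and compute and a tool call to move; the robot and the scene stay as the last step left them, time stands still between calls to the robot, and variables do not carry over. Pictures are saved under pics/ and viewed, at most 14 in all, crops included, and the job is handed in when it is done.

Besides the shell and the picture viewer there is one more tool, called after "Request:" in YAML: its name, and indented under it one key for each argument. carry_out: Moves the arm, as the interface text tells. Its arguments: {"type":"object","properties":{"series":{"type":"array","items":{"type":"object","properties":{"dx":{"type":"number"},"dy":{"type":"number"},"dz":{"type":"number"},"rx":{"type":"number"},"ry":{"type":"number"},"rz":{"type":"number"},"grip":{"type":"number"}}}},"grip_force":{"type":"number"}},"required":["series"]}

```bash
ls; mkdir -p pics
python3 - <<'E'
from rig import monitor,cams,workorder,arm
import cv2,numpy as np
s=monitor.get_state();print(s, arm.tcp_to_tips)
for n in ["top","side"]:
    d=cams.snapshot(n);cv2.imwrite(f"pics/{n}0.png",d["pixels"][:,:,::-1])
    print(n,{k:np.round(v,4).tolist() for k,v in d.items() if k!="pixels"})
d=cams.snapshot("wrist");print(np.round(d["T_tool_cam"],4).tolist(),d["fx"],d["cx"],d["cy"])
E
```

```text
pics
{'clock': 0.0, 'qpos': array([-1.23420221,  0.5371767 , -0.00445285,  1.53886253,  0.00259234,
        1.06725079, -0.07120995]), 'dq': array([ 1.06921478e-03, -5.03220159e-06,  1.31534283e-03,  1.46226702e-04,
        9.04507775e-04, -1.35741937e-03, -2.21784281e-04]), 'joint_torque': array([ 3.95760924e-05, -5.70985794e+01,  9.90911387e-01, -2.51595372e+01,
       -5.61896875e-02,  1.81048305e-02,  1.55340431e-04]), 'tool_pos': array([0.25456767, 0.59743843, 0.24583621]), 'tool_rot': array([-1.14788491e-04,  2.00003738e-01,  9.79794769e-01, -8.37977675e-04]), 'force': array([ 0.17819247,  0.32782063, -0.39072424]), 'wrist_torque': array([ 0.00406147, -0.01635311, -0.00239518]), 'grasp_force': 0.0, 'finger_gap': 0.9989501326998156} 0.008
top {'fx': 467.7955, 'fy': 467.7955, 'cx': 322.132, 'cy': 245.8198, 'R': [[0.0142, -0.9999, 0.0093], [-0.9829, -0.0156, -0.1837], [0.1838, -0.0065, -0.9829]], 't': [0.0243, 0.5652, 0.829]}
side {'fx': 443.7419, 'fy': 443.7419, 'cx': 328.5909, 'cy': 242.1066, 'R': [[-0.97, -0.2421, -0.0216], [-0.1498, 0.6655, -0.7312], [0.1915, -0.706, -0.6819]], 't': [0.5792, 0.1375, 0.7854]}
[[0.0009, -0.9533, -0.302, 0.0776], [1.0, 0.0009, -0.0, -0.001], [0.0003, -0.302, 0.9533, -0.1374], [0.0, 0.0, 0.0, 1.0]] 418.3748521029926 322.1135335259684 246.29030290009936
```

View pics/top0.png

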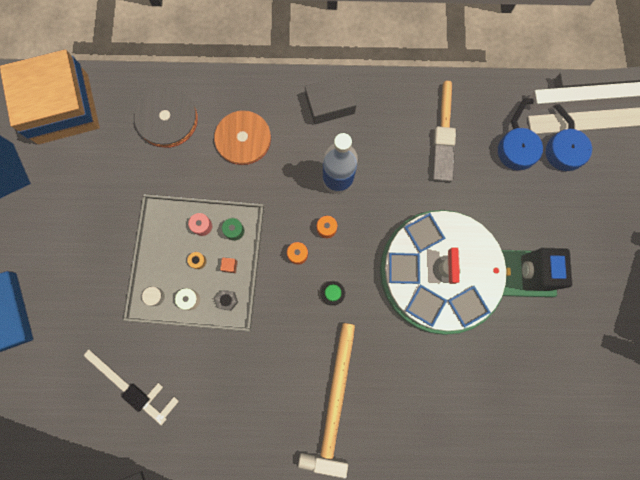

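View pics/side0.png

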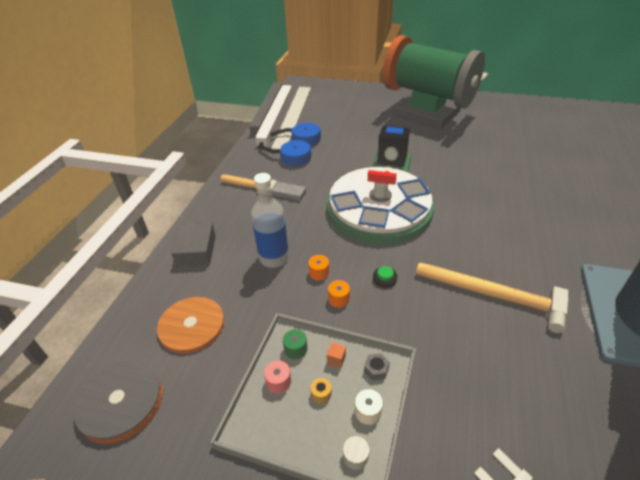

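The top view shows the pink stone at (199,223), green at (232,229) and white with a hub dot at (186,298). A cream cylinder without a dot, probably the slug, is at (151,296). The bush, stub and nut are also in the crate, and there is no brown. The table is at (447,270) with its handle along world x, so pocket 1 is at (469,306), pocket 2 at (427,306) and pocket 3 at (404,268). The button is at (333,293).

The side view agrees. Next I'll measure.

```bash
cat > h.py <<'E'
import numpy as np,cv2
from rig import monitor,cams,workorder,arm
from scipy.spatial.transform import Rotation as Ro
def quat(q): return Ro.from_quat([q[1],q[2],q[3],q[0]])
def cam(n):
    """-> snapshot dict, camera rotation (camera->world), camera centre"""
    s=monitor.get_state(); d=cams.snapshot(n)
    if n=="wrist":
        T=d["T_tool_cam"]; Rt=quat(s["tool_rot"]).as_matrix()
        return d,Rt@T[:3,:3],Rt@T[:3,3]+s["tool_pos"]
    return d,d["R"].T,-d["R"].T@d["t"]
def ray(c,u,v,z):
    d,R,C=c; k=R@[(u-d["cx"])/d["fx"],(v-d["cy"])/d["fy"],1]
    return C+k*(z-C[2])/k[2]
def proj(c,X):
    d,R,C=c; p=R.T@(np.asarray(X)-C)
    return np.array([d["cx"]+d["fx"]*p[0]/p[2],d["cy"]+d["fy"]*p[1]/p[2]])
def plane(c,cx,cy,w,h,z,ppm=2000):
    """rectified view of plane z; image up=+x, left=+y"""
    W,H=int(h*ppm),int(w*ppm)
    src=np.float32([proj(c,[cx+w/2-j*w,cy+h/2-i*h,z]) for i,j in((0,0),(1,0),(1,1),(0,1))])
    M=cv2.getPerspectiveTransform(src,np.float32([[0,0],[W,0],[W,H],[0,H]]))
    return cv2.warpPerspective(c[0]["pixels"],M,(W,H))
MASK={"pink":((165,70,150),(180,255,255)),"green":((65,90,25),(90,255,140)),
 "blue":((100,90,50),(125,255,255)),"white":((40,0,190),(100,60,255)),"red":((0,170,120),(5,255,255)),"button":((50,150,100),(70,255,255))}
def blobs(c,name,amin=60):
    hsv=cv2.cvtColor(c[0]["pixels"],cv2.COLOR_RGB2HSV); m=cv2.inRange(hsv,*MASK[name])
    n,_,st,ce=cv2.connectedComponentsWithStats(m)
    return [(np.round(ce[i],1).tolist(),st[i].tolist()) for i in range(1,n) if st[i][4]>amin]
E
python3 - <<'E'
from h import *
c=cam("top");s=cam("side");p=c[0]["pixels"];hsv=cv2.cvtColor(p,cv2.COLOR_RGB2HSV)
for n,(u,v) in dict(pink=(206,220),green=(226,226),white=(192,303),cream=(147,297),pocket=(404,268),lip=(389,268),red=(454,265),btn=(333,293)).items(): print(n,hsv[v,u],ray(c,u,v,.037).round(3))
a=cv2.resize(p[190:335,120:270],None,fx=4,fy=4); b=cv2.resize(s[0]["pixels"][320:480,220:410],None,fx=2,fy=2)
cv2.imwrite("pics/crop.png",a[:,:,::-1])
for n in MASK: print(n,blobs(c,n))
E
```

```text
pink [  4 104 235] [0.615 0.258 0.037]
green [ 65 111 133] [0.604 0.219 0.037]
white [ 39  17 241] [0.455 0.274 0.037]
cream [ 22  39 224] [0.465 0.359 0.037]
pocket [ 19  40 159] [ 0.527 -0.124  0.037]
lip [108  70 131] [ 0.527 -0.095  0.037]
red [  2 174 234] [ 0.534 -0.219  0.037]
btn [ 63 137 182] [0.478 0.011 0.037]
pink []
green [([232.1, 227.8], [223, 219, 19, 18, 112])]
blue [([64.9, 113.3], [18, 59, 74, 79, 791]), ([520.1, 148.4], [498, 128, 45, 42, 1446]), ([568.6, 149.4], [546, 128, 46, 43, 1479]), ([10.2, 169.1], [0, 136, 30, 62, 1122]), ([338.6, 181.8], [323, 169, 32, 22, 278]), ([424.1, 231.7], [405, 213, 40, 39, 168]), ([404.0, 268.3], [389, 253, 31, 30, 145]), ([557.7, 266.7], [550, 255, 17, 24, 363]), ([12.1, 313.1], [0, 271, 33, 80, 1842]), ([425.9, 305.5], [406, 285, 41, 41, 185]), ([468.9, 306.2], [449, 286, 41, 41, 193])]
white [([342.9, 140.5], [335, 133, 17, 16, 195]), ([474.5, 289.8], [428, 255, 77, 57, 795]), ([492.4, 269.7], [478, 265, 27, 11, 73]), ([446.3, 319.7], [432, 303, 29, 28, 397])]
red [([454.7, 264.7], [451, 248, 8, 35, 203])]
button []
```

View pics/crop.png

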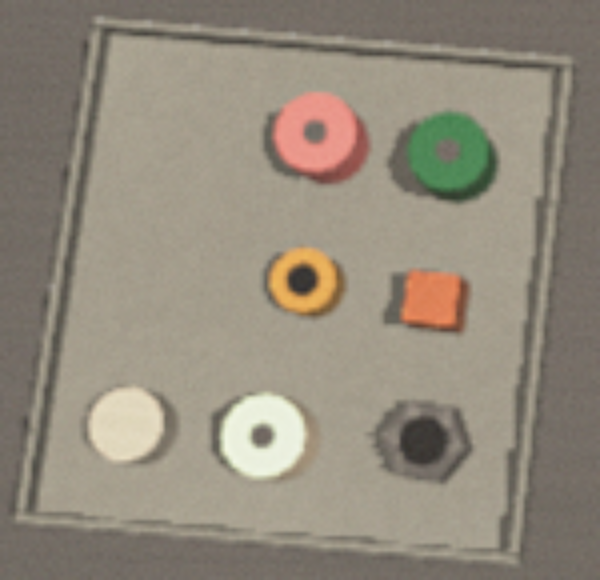

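The crop shows holed pink, green and white stones. The cream cylinder is smaller and has no hole, so it is the steel slug. The other pieces are the bush, the stub and the nut. Next come world positions.

```bash
cat >> h.py <<'E'
TOP={"pink":((0,60,205),(9,150,255)),"white":((30,0,225),(60,40,255)),"green":((58,85,95),(75,200,165))}
def disc(c,name,box=None):
    """centre of a stone's top face: (u,v,w,h) by convex hull of its colour blob"""
    hsv=cv2.cvtColor(c[0]["pixels"],cv2.COLOR_RGB2HSV); m=cv2.inRange(hsv,*TOP[name])
    if box: k=np.zeros_like(m); k[box[1]:box[3],box[0]:box[2]]=255; m&=k
    cs=cv2.findContours(m,cv2.RETR_EXTERNAL,cv2.CHAIN_APPROX_NONE)[0]
    q=max(cs,key=cv2.contourArea); (u,v),(a,b),_=cv2.fitEllipse(cv2.convexHull(q))
    return u,v,a,b
def pose():
    s=monitor.get_state(); R=quat(s["tool_rot"]).as_matrix(); return s["tool_pos"],R
def shares(target):
    p,R=pose(); return (R.T@(np.asarray(target)-p)/.8).round(4)
E
python3 - <<'E'
from h import *
c=cam("top")
for n in TOP:
    e=disc(c,n,(125,190,265,335)); print(n,np.round(e,1),ray(c,e[0],e[1],.037).round(4))
P=[ray(c,*u,.046)[:2] for u in [(468.9,306.2),(425.9,305.5),(404,268.3),(424.1,231.7)]]
print("pockets",np.round(P,4))
A=[];b=[]
ang=np.deg2rad([-150,150,90,30])
off=.08*np.c_[np.cos(ang),np.sin(ang)]
ax=(np.array(P)-off);print("axis",ax.round(4),ax.mean(0))
P=np.array(P);q=P-P.mean(0);o=off-off.mean(0);th=np.angle(((q[:,0]+1j*q[:,1])*(o[:,0]-1j*o[:,1])).sum());print("rot deg",np.degrees(th), "scale",np.abs(q).sum()/np.abs(o).sum())
print("handle",ray(c,454.7,264.7,.102).round(4))
for n,(u,v) in dict(btn=(333,293),nut=(226,300),bush=(196,260),slug=(151,296),bottle=(339,182)).items(): print(n,ray(c,u,v,.03).round(3))
p,R=pose();print(p,R.round(3).tolist(),"yaw of tool y",np.degrees(np.arctan2(R[1,1],R[0,1])))
hsv=cv2.cvtColor(c[0]["pixels"],cv2.COLOR_RGB2HSV); m=cv2.inRange(hsv,(55,100,90),(72,255,255));m[:,:310]=0;m[:,360:]=0
n,_,st,ce=cv2.connectedComponentsWithStats(m);print(st[1:],ce[1:])
E
```

```text
pink [198.5 222.4  19.2  19.9] [0.6098 0.272  0.037 ]
white [185.3 298.4  19.6  20.6] [0.4633 0.2874 0.037 ]
green [231.7 227.8  18.7  19.7] [0.6002 0.2075 0.037 ]
pockets [[ 0.4561 -0.2415]
 [ 0.4563 -0.1615]
 [ 0.5253 -0.122 ]
 [ 0.5965 -0.1618]]
axis [[ 0.5254 -0.2015]
 [ 0.5255 -0.2015]
 [ 0.5253 -0.202 ]
 [ 0.5272 -0.2018]] [ 0.52586304 -0.20172918]
rot deg -0.126039049004181 scale 1.0033570702387775
handle [ 0.5252 -0.2016  0.102 ]
btn [0.478 0.011 0.03 ]
nut [0.462 0.213 0.03 ]
bush [0.537 0.274 0.03 ]
slug [0.467 0.354 0.03 ]
bottle [0.698 0.001 0.03 ]
[0.2547216  0.59778616 0.2464082 ] [[-0.92, 0.392, -0.0], [0.392, 0.92, -0.001], [-0.0, -0.001, -1.0]] yaw of tool y 66.92315708549425
[[325 285  16  16 215]] [[332.59534884 292.41395349]]
```

Request:
carry_out:
  series:
    - {"dx": -0.06, "dy": -0.04, "dz": 0.02, "rz": 0.2, "grip": 0.64}
    - {"dx": -0.12, "dy": -0.08, "dz": 0.04, "rz": 0.4, "grip": 0.64}
    - {"dx": -0.18, "dy": -0.12, "dz": 0.06, "rz": 0.6, "grip": 0.64}
    - {"dx": -0.24, "dy": -0.16, "dz": 0.075, "rz": 0.764, "grip": 0.64}
    - {"dx": -0.3, "dy": -0.195, "dz": 0.09, "rz": 0.764, "grip": 0.64}
    - {"dx": -0.35, "dy": -0.23, "dz": 0.105, "rz": 0.764, "grip": 0.64}
    - {"dx": -0.392, "dy": -0.2547, "dz": 0.1205, "rz": 0.764, "grip": 0.64}
    - {"dx": -0.392, "dy": -0.2547, "dz": 0.1205, "rz": 0.764, "grip": 0.64}
    - {"dx": -0.392, "dy": -0.2547, "dz": 0.1205, "rz": 0.764, "grip": 0.64}
    - {"dx": -0.392, "dy": -0.2547, "dz": 0.1205, "rz": 0.764, "grip": 0.64}
  grip_force: 25

```text
schema error: expected keys dx, dy, dz, rx, ry, rz, grip
```

Run:
```python
from h import *
p,R=pose();print(p,R.round(4).tolist(),np.degrees(np.arctan2(R[1,1],R[0,1])),monitor.get_state()["qpos"].round(2))
c=cam("wrist");cv2.imwrite("pics/w1.png",c[0]["pixels"][:,:,::-1])
print("proj",proj(c,[.4633,.2874,.037]))
try:
    e=disc(c,"white");print(np.round(e,1),ray(c,e[0],e[1],.037).round(4))
except Exception as x: print(x)
print(shares([.4633,.2874,.025]))
```

```text
[0.2547216  0.59778616 0.2464082 ] [[-0.92, 0.392, -0.0002], [0.392, 0.92, -0.0006], [-0.0001, -0.0006, -1.0]] 66.92315708549425 [-1.23  0.54 -0.    1.54  0.    1.07 -0.07]
proj [132.99559731 495.99296942]
[628.9 262.5   4.4  38.7] [0.4032 0.8266 0.037 ]
[-0.3919 -0.2547  0.277 ]
```

View pics/w1.png

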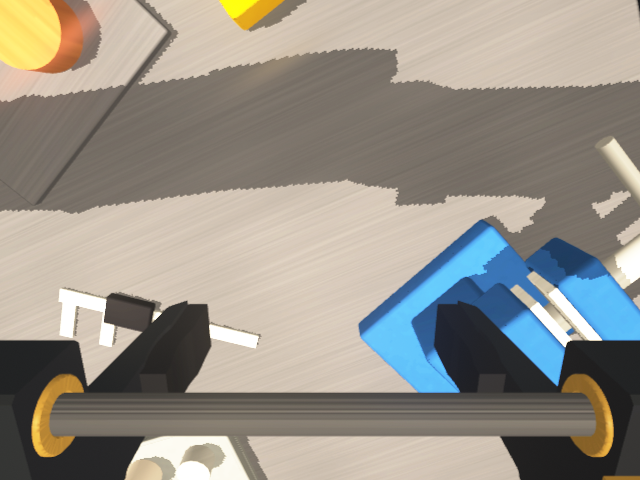

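The call was refused because every row needs all seven keys, so the arm has not moved. The wrist picture still shows the start area, with callipers at (150,315) and a corner of the crate at the bottom left. I'll send the move again in full.

Request:
carry_out:
  series:
    - {"dx": -0.06, "dy": -0.04, "dz": 0.02, "rx": 0, "ry": 0, "rz": 0.2, "grip": 0.64}
    - {"dx": -0.12, "dy": -0.08, "dz": 0.04, "rx": 0, "ry": 0, "rz": 0.4, "grip": 0.64}
    - {"dx": -0.18, "dy": -0.12, "dz": 0.06, "rx": 0, "ry": 0, "rz": 0.6, "grip": 0.64}
    - {"dx": -0.24, "dy": -0.16, "dz": 0.075, "rx": 0, "ry": 0, "rz": 0.764, "grip": 0.64}
    - {"dx": -0.3, "dy": -0.195, "dz": 0.09, "rx": 0, "ry": 0, "rz": 0.764, "grip": 0.64}
    - {"dx": -0.35, "dy": -0.23, "dz": 0.105, "rx": 0, "ry": 0, "rz": 0.764, "grip": 0.64}
    - {"dx": -0.392, "dy": -0.2547, "dz": 0.1205, "rx": 0, "ry": 0, "rz": 0.764, "grip": 0.64}
    - {"dx": -0.392, "dy": -0.2547, "dz": 0.1205, "rx": 0, "ry": 0, "rz": 0.764, "grip": 0.64}
    - {"dx": -0.392, "dy": -0.2547, "dz": 0.1205, "rx": 0, "ry": 0, "rz": 0.764, "grip": 0.64}
    - {"dx": -0.392, "dy": -0.2547, "dz": 0.1205, "rx": 0, "ry": 0, "rz": 0.764, "grip": 0.64}
  grip_force: 25

```text
clock: 1.6
tool_pos: [0.4627, 0.2894, 0.1507]
tool_rot: [-0.0, 0.381, 0.924, 0.001]
force: [0.4, 0.5, -0.5]
finger_gap: 0.639
grasp_force: 0.0
```

Run:
```python
from h import *
p,R=pose();print(p,R.round(4).tolist(),np.degrees(np.arctan2(R[1,1],R[0,1])),monitor.get_state()["qpos"].round(2))
c=cam("wrist");cv2.imwrite("pics/w2.png",c[0]["pixels"][:,:,::-1])
print("proj",proj(c,[.4633,.2874,.037]))
try:
    e=disc(c,"white");print(np.round(e,1),ray(c,e[0],e[1],.037).round(4))
except Exception as x: print(x)
print(shares([.4633,.2874,.025]))
```

```text
[0.46273353 0.28935141 0.15068807] [[-0.7093, 0.7049, 0.0002], [0.7049, 0.7093, 0.0011], [0.0007, 0.0009, -1.0]] 45.18085801008392 [-0.74  0.49  0.13  1.9  -0.09  0.76  0.23]
proj [321.41706524 245.60309742]
[320.9 246.9  58.3  61.4] [0.4637 0.2866 0.037 ]
[-0.0021 -0.0012  0.157 ]
```

View pics/w2.png

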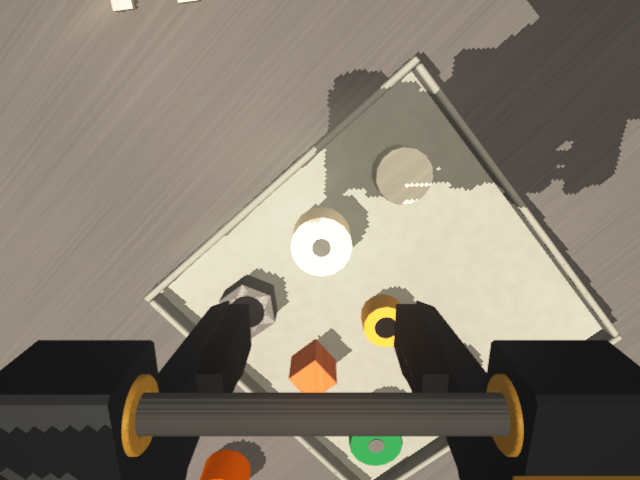

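The wrist view has the white stone at (321,247), within 1 mm of the top-camera fix, and the fingers' surroundings are clear. I'll go down and grip.

Request:
carry_out:
  series:
    - {"dx": -0.002, "dy": -0.0015, "dz": 0.05, "rx": 0, "ry": 0, "rz": 0, "grip": 0.64}
    - {"dx": -0.002, "dy": -0.0015, "dz": 0.1, "rx": 0, "ry": 0, "rz": 0, "grip": 0.64}
    - {"dx": -0.002, "dy": -0.0015, "dz": 0.14, "rx": 0, "ry": 0, "rz": 0, "grip": 0.64}
    - {"dx": -0.002, "dy": -0.0015, "dz": 0.157, "rx": 0, "ry": 0, "rz": 0, "grip": 0.64}
    - {"dx": -0.002, "dy": -0.0015, "dz": 0.157, "rx": 0, "ry": 0, "rz": 0, "grip": 0.64}
    - {"dx": -0.002, "dy": -0.0015, "dz": 0.157, "rx": 0, "ry": 0, "rz": 0, "grip": 0.52}
    - {"dx": -0.002, "dy": -0.0015, "dz": 0.157, "rx": 0, "ry": 0, "rz": 0, "grip": 0.42}
    - {"dx": -0.002, "dy": -0.0015, "dz": 0.157, "rx": 0, "ry": 0, "rz": 0, "grip": 0.42}
    - {"dx": -0.002, "dy": -0.0015, "dz": 0.157, "rx": 0, "ry": 0, "rz": 0, "grip": 0.42}
    - {"dx": -0.002, "dy": -0.0015, "dz": 0.157, "rx": 0, "ry": 0, "rz": 0, "grip": 0.42}
  grip_force: 25

```text
clock: 2.9
tool_pos: [0.4645, 0.2862, 0.0259]
tool_rot: [0.001, 0.382, 0.924, 0.001]
force: [-1.3, 0.1, 7.5]
finger_gap: 0.444
grasp_force: 25.0
```

Run:
```python
from h import *
s=monitor.get_state();print(s["finger_gap"]*88,s["grasp_force"],s["force"],s["tool_pos"])
print(shares([.4565,-.1617,.15]))
```

```text
39.061591525721404 24.999231174588203 [-1.31908922  0.13485451  7.48268049] [0.46451792 0.28622523 0.02590795]
[-0.3886 -0.4029 -0.1559]
```

Request:
carry_out:
  series:
    - {"dx": 0, "dy": 0, "dz": -0.07, "rx": 0, "ry": 0, "rz": 0, "grip": 0.42}
    - {"dx": -0.02, "dy": -0.02, "dz": -0.13, "rx": 0, "ry": 0, "rz": 0, "grip": 0.42}
    - {"dx": -0.06, "dy": -0.06, "dz": -0.156, "rx": 0, "ry": 0, "rz": 0, "grip": 0.42}
    - {"dx": -0.11, "dy": -0.115, "dz": -0.156, "rx": 0, "ry": 0, "rz": 0, "grip": 0.42}
    - {"dx": -0.16, "dy": -0.167, "dz": -0.156, "rx": 0, "ry": 0, "rz": 0, "grip": 0.42}
    - {"dx": -0.21, "dy": -0.219, "dz": -0.156, "rx": 0, "ry": 0, "rz": 0, "grip": 0.42}
    - {"dx": -0.26, "dy": -0.27, "dz": -0.156, "rx": 0, "ry": 0, "rz": 0, "grip": 0.42}
    - {"dx": -0.31, "dy": -0.322, "dz": -0.156, "rx": 0, "ry": 0, "rz": 0, "grip": 0.42}
    - {"dx": -0.36, "dy": -0.373, "dz": -0.156, "rx": 0, "ry": 0, "rz": 0, "grip": 0.42}
    - {"dx": -0.3886, "dy": -0.4029, "dz": -0.156, "rx": 0, "ry": 0, "rz": 0, "grip": 0.42}

```text
clock: 4.15
tool_pos: [0.4554, -0.1654, 0.15]
tool_rot: [0.001, 0.384, 0.923, -0.0]
force: [0.3, 0.4, -1.5]
finger_gap: 0.444
grasp_force: 25.0
```

Run:
```python
from h import *
s=monitor.get_state();print(s["finger_gap"]*88,s["grasp_force"],s["force"],s["tool_pos"],s["qpos"].round(2))
print(shares([.4565,-.1617,.062]))
c=cam("side");cv2.imwrite("pics/s2.png",c[0]["pixels"][90:330,240:560][:,:,::-1])
```

```text
39.04427161428775 24.999620458111167 [ 0.30916734  0.43538327 -1.45301486] [ 0.45535302 -0.16537486  0.14998853] [ 0.08  0.41  0.22  2.06 -0.13  0.69  1.16]
[0.0024 0.0043 0.11  ]
```

View pics/s2.png

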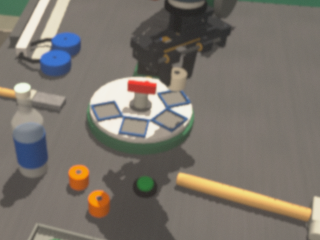

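The side view shows the stone held at (178,78), above pocket 2. I'll let the arm settle and then lower.

Request:
carry_out:
  series:
    - {"dx": 0.0005, "dy": 0.0005, "dz": 0, "rx": 0, "ry": 0, "rz": 0, "grip": 0.42}
    - {"dx": 0.0005, "dy": 0.0005, "dz": 0, "rx": 0, "ry": 0, "rz": 0, "grip": 0.42}
    - {"dx": 0.0005, "dy": 0.0005, "dz": 0.02, "rx": 0, "ry": 0, "rz": 0, "grip": 0.42}
    - {"dx": 0.0005, "dy": 0.0005, "dz": 0.045, "rx": 0, "ry": 0, "rz": 0, "grip": 0.42}
    - {"dx": 0.0005, "dy": 0.0005, "dz": 0.07, "rx": 0, "ry": 0, "rz": 0, "grip": 0.42}
    - {"dx": 0.0005, "dy": 0.0005, "dz": 0.09, "rx": 0, "ry": 0, "rz": 0, "grip": 0.42}
    - {"dx": 0.0005, "dy": 0.0005, "dz": 0.1, "rx": 0, "ry": 0, "rz": 0, "grip": 0.42}
    - {"dx": 0.0005, "dy": 0.0005, "dz": 0.107, "rx": 0, "ry": 0, "rz": 0, "grip": 0.42}
    - {"dx": 0.0005, "dy": 0.0005, "dz": 0.107, "rx": 0, "ry": 0, "rz": 0, "grip": 0.42}
    - {"dx": 0.0005, "dy": 0.0005, "dz": 0.107, "rx": 0, "ry": 0, "rz": 0, "grip": 0.42}

```text
clock: 5.45
tool_pos: [0.4563, -0.1617, 0.0643]
tool_rot: [0.0, 0.382, 0.924, 0.0]
force: [-1.0, -0.3, -0.6]
finger_gap: 0.446
grasp_force: 25.0
```

Run:
```python
from h import *
s=monitor.get_state();print(s["finger_gap"]*88,s["grasp_force"],s["force"],s["tool_pos"],s["qpos"].round(2))
print(shares([.4565,-.1617,.062]))
```

```text
39.253689015747355 24.99889886006713 [-0.98875365 -0.32229887 -0.5818649 ] [ 0.45627229 -0.16168756  0.06434401] [ 0.12  0.57  0.16  2.09 -0.18  0.5   1.2 ]
[-0.0002  0.0002  0.0029]
```

Request:
carry_out:
  series:
    - {"dx": 0, "dy": 0, "dz": 0.0025, "rx": 0, "ry": 0, "rz": 0, "grip": 0.42}
    - {"dx": 0, "dy": 0, "dz": 0.0025, "rx": 0, "ry": 0, "rz": 0, "grip": 0.42}
    - {"dx": 0, "dy": 0, "dz": 0.0025, "rx": 0, "ry": 0, "rz": 0, "grip": 0.5}
    - {"dx": 0, "dy": 0, "dz": 0.0025, "rx": 0, "ry": 0, "rz": 0, "grip": 0.58}
    - {"dx": 0, "dy": 0, "dz": 0.0025, "rx": 0, "ry": 0, "rz": 0, "grip": 0.6}
    - {"dx": 0, "dy": 0, "dz": 0.0025, "rx": 0, "ry": 0, "rz": 0, "grip": 0.6}
    - {"dx": 0, "dy": 0, "dz": -0.02, "rx": 0, "ry": 0, "rz": 0, "grip": 0.6}
    - {"dx": 0, "dy": 0, "dz": -0.06, "rx": 0, "ry": 0, "rz": 0, "grip": 0.6}
    - {"dx": 0, "dy": 0, "dz": -0.11, "rx": 0, "ry": 0, "rz": 0, "grip": 0.6}
    - {"dx": 0, "dy": 0, "dz": -0.13, "rx": 0, "ry": 0, "rz": 0, "grip": 0.62}

```text
clock: 6.7
tool_pos: [0.4568, -0.1619, 0.1698]
tool_rot: [0.001, 0.382, 0.924, 0.0]
force: [1.2, -0.9, -0.5]
finger_gap: 0.621
grasp_force: 0.0
```

Run:
```python
from h import *
c=cam("top")
for n,b in (("pink",(125,190,265,335)),("green",(125,190,265,335)),):
    try:
        e=disc(c,n,b); print(n,np.round(e,1),ray(c,e[0],e[1],.037).round(4))
    except Exception as x: print(n,x)
w=cam("wrist")
print(proj(w,[.4565,-.1617,.072]))
try:
    e=disc(w,"white"); print("white",np.round(e,1),ray(w,e[0],e[1],.072).round(4))
except Exception as x: print(x)
p,R=pose();print(p)
print("green above",shares([.6002,.2075,.15]),"via",shares([.47,.05,.17]),"pink",shares([.6098,.272,.15]))
```

```text
pink [198.4 222.5  19.6  20.7] [0.6096 0.2721 0.037 ]
green [231.8 227.8  18.7  19.7] [0.6001 0.2073 0.037 ]
[322.1810649  248.42801919]
white [348.9 214.3  91.1 299.8] [ 0.4527 -0.1362  0.072 ]
[ 0.45683575 -0.16176692  0.16909319]
green above [0.1994 0.4532 0.0242] via [ 0.1754  0.1989 -0.0012] pink [0.2479 0.5187 0.0242]
```

Request:
carry_out:
  series:
    - {"dx": 0.025, "dy": 0.057, "dz": 0, "rx": 0, "ry": 0, "rz": 0, "grip": 0.64}
    - {"dx": 0.055, "dy": 0.125, "dz": 0, "rx": 0, "ry": 0, "rz": 0, "grip": 0.64}
    - {"dx": 0.085, "dy": 0.193, "dz": 0, "rx": 0, "ry": 0, "rz": 0, "grip": 0.64}
    - {"dx": 0.115, "dy": 0.261, "dz": 0, "rx": 0, "ry": 0, "rz": 0, "grip": 0.64}
    - {"dx": 0.145, "dy": 0.33, "dz": 0, "rx": 0, "ry": 0, "rz": 0, "grip": 0.64}
    - {"dx": 0.17, "dy": 0.387, "dz": 0.02, "rx": 0, "ry": 0, "rz": 0, "grip": 0.64}
    - {"dx": 0.19, "dy": 0.432, "dz": 0.04, "rx": 0, "ry": 0, "rz": 0, "grip": 0.64}
    - {"dx": 0.1994, "dy": 0.4532, "dz": 0.06, "rx": 0, "ry": 0, "rz": 0, "grip": 0.64}
    - {"dx": 0.1994, "dy": 0.4532, "dz": 0.06, "rx": 0, "ry": 0, "rz": 0, "grip": 0.64}
    - {"dx": 0.1994, "dy": 0.4532, "dz": 0.06, "rx": 0, "ry": 0, "rz": 0, "grip": 0.64}

```text
clock: 8.05
tool_pos: [0.5989, 0.206, 0.1194]
tool_rot: [-0.0, 0.383, 0.924, -0.001]
force: [-0.5, 0.0, 0.8]
finger_gap: 0.641
grasp_force: 0.0
```

Run:
```python
from h import *
w=cam("wrist")
e=disc(w,"green");print(np.round(e,1),ray(w,e[0],e[1],.037).round(4),proj(w,[.6002,.2075,.037]))
c=cam("top");cv2.imwrite("pics/t3.png",cv2.resize(c[0]["pixels"][200:345,360:520],None,fx=3,fy=3)[:,:,::-1])
print(pose()[0],shares([.6002,.2075,.025]))
```

```text
[329.1 242.8  25.6  63.1] [0.5942 0.215  0.037 ] [327.0329448  259.19613729]
[0.5994416  0.20607168 0.12030206] [0.0007 0.0019 0.1191]
```

View pics/t3.png

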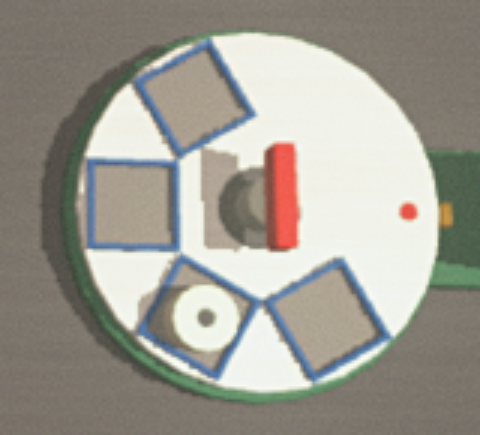

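The white stone stands in pocket 2, centred at (206,317) in the crop. I'll grip green next.

Request:
carry_out:
  series:
    - {"dx": 0.0007, "dy": 0.0015, "dz": 0.04, "rx": 0, "ry": 0, "rz": 0, "grip": 0.64}
    - {"dx": 0.0007, "dy": 0.0015, "dz": 0.08, "rx": 0, "ry": 0, "rz": 0, "grip": 0.64}
    - {"dx": 0.0007, "dy": 0.0015, "dz": 0.105, "rx": 0, "ry": 0, "rz": 0, "grip": 0.64}
    - {"dx": 0.0007, "dy": 0.0015, "dz": 0.119, "rx": 0, "ry": 0, "rz": 0, "grip": 0.64}
    - {"dx": 0.0007, "dy": 0.0015, "dz": 0.119, "rx": 0, "ry": 0, "rz": 0, "grip": 0.64}
    - {"dx": 0.0007, "dy": 0.0015, "dz": 0.119, "rx": 0, "ry": 0, "rz": 0, "grip": 0.52}
    - {"dx": 0.0007, "dy": 0.0015, "dz": 0.119, "rx": 0, "ry": 0, "rz": 0, "grip": 0.42}
    - {"dx": 0.0007, "dy": 0.0015, "dz": 0.119, "rx": 0, "ry": 0, "rz": 0, "grip": 0.42}
    - {"dx": 0.0007, "dy": 0.0015, "dz": 0.119, "rx": 0, "ry": 0, "rz": 0, "grip": 0.42}
    - {"dx": 0.0007, "dy": 0.0015, "dz": 0.119, "rx": 0, "ry": 0, "rz": 0, "grip": 0.42}

```text
clock: 9.4
tool_pos: [0.6004, 0.2092, 0.0257]
tool_rot: [0.001, 0.382, 0.924, 0.001]
force: [-0.8, 0.4, 5.8]
finger_gap: 0.446
grasp_force: 25.0
```

Run:
```python
from h import *
s=monitor.get_state();print(s["finger_gap"]*88,s["grasp_force"],s["force"],s["tool_pos"])
print("via",shares([.5,.08,.15]),"p3",shares([.5258,-.1217,.15]))
```

```text
39.25221341459095 24.999972637742758 [-0.83877019  0.35140918  5.82131885] [0.60041076 0.20921816 0.02568422]
via [-0.0254 -0.2028 -0.1557] p3 [-0.2264 -0.3584 -0.1558]
```

Request:
carry_out:
  series:
    - {"dx": 0, "dy": 0, "dz": -0.07, "rx": 0, "ry": 0, "rz": 0, "grip": 0.42}
    - {"dx": -0.005, "dy": -0.04, "dz": -0.12, "rx": 0, "ry": 0, "rz": 0, "grip": 0.42}
    - {"dx": -0.013, "dy": -0.1, "dz": -0.156, "rx": 0, "ry": 0, "rz": 0, "grip": 0.42}
    - {"dx": -0.025, "dy": -0.165, "dz": -0.156, "rx": 0, "ry": 0, "rz": 0, "grip": 0.42}
    - {"dx": -0.05, "dy": -0.216, "dz": -0.156, "rx": 0, "ry": 0, "rz": 0, "grip": 0.42}
    - {"dx": -0.095, "dy": -0.255, "dz": -0.156, "rx": 0, "ry": 0, "rz": 0, "grip": 0.42}
    - {"dx": -0.14, "dy": -0.292, "dz": -0.156, "rx": 0, "ry": 0, "rz": 0, "grip": 0.42}
    - {"dx": -0.185, "dy": -0.326, "dz": -0.156, "rx": 0, "ry": 0, "rz": 0, "grip": 0.42}
    - {"dx": -0.22, "dy": -0.353, "dz": -0.156, "rx": 0, "ry": 0, "rz": 0, "grip": 0.42}
    - {"dx": -0.2264, "dy": -0.3584, "dz": -0.156, "rx": 0, "ry": 0, "rz": 0, "grip": 0.42}

```text
clock: 10.65
tool_pos: [0.5249, -0.1249, 0.1495]
tool_rot: [0.0, 0.384, 0.923, -0.001]
force: [-0.2, 1.5, -1.3]
finger_gap: 0.441
grasp_force: 25.0
```

Request:
carry_out:
  series:
    - {"dx": 0, "dy": 0, "dz": 0, "rx": 0, "ry": 0, "rz": 0, "grip": 0.42}
    - {"dx": 0, "dy": 0, "dz": 0, "rx": 0, "ry": 0, "rz": 0, "grip": 0.42}
    - {"dx": 0, "dy": 0, "dz": 0.02, "rx": 0, "ry": 0, "rz": 0, "grip": 0.42}
    - {"dx": 0, "dy": 0, "dz": 0.045, "rx": 0, "ry": 0, "rz": 0, "grip": 0.42}
    - {"dx": 0, "dy": 0, "dz": 0.07, "rx": 0, "ry": 0, "rz": 0, "grip": 0.42}
    - {"dx": 0, "dy": 0, "dz": 0.085, "rx": 0, "ry": 0, "rz": 0, "grip": 0.42}
    - {"dx": 0, "dy": 0, "dz": 0.09, "rx": 0, "ry": 0, "rz": 0, "grip": 0.42}
    - {"dx": 0, "dy": 0, "dz": 0.09, "rx": 0, "ry": 0, "rz": 0, "grip": 0.42}
    - {"dx": 0, "dy": 0, "dz": 0.09, "rx": 0, "ry": 0, "rz": 0, "grip": 0.42}
    - {"dx": 0, "dy": 0, "dz": 0.09, "rx": 0, "ry": 0, "rz": 0, "grip": 0.42}

```text
clock: 11.9
tool_pos: [0.5257, -0.122, 0.0781]
tool_rot: [0.001, 0.382, 0.924, 0.0]
force: [0.5, 0.2, -0.6]
finger_gap: 0.449
grasp_force: 25.0
```

Run:
```python
from h import *
s=monitor.get_state();print(s["finger_gap"]*88,s["grasp_force"],s["force"],s["tool_pos"])
print("p3",shares([.5258,-.1217,.0622]))
c=cam("top");e=disc(c,"pink",(125,190,265,335)); print(np.round(e,1),ray(c,e[0],e[1],.037).round(4))
```

```text
39.50204039368913 24.999720118939877 [ 0.46291487  0.15436756 -0.59104367] [ 0.52567171 -0.12199906  0.07807686]
p3 [0.0002 0.0004 0.0198]
[198.5 222.5  19.6  21.1] [0.6097 0.2719 0.037 ]
```

Request:
carry_out:
  series:
    - {"dx": 0, "dy": 0, "dz": 0.012, "rx": 0, "ry": 0, "rz": 0, "grip": 0.42}
    - {"dx": 0, "dy": 0, "dz": 0.0195, "rx": 0, "ry": 0, "rz": 0, "grip": 0.42}
    - {"dx": 0, "dy": 0, "dz": 0.0195, "rx": 0, "ry": 0, "rz": 0, "grip": 0.42}
    - {"dx": 0, "dy": 0, "dz": 0.0195, "rx": 0, "ry": 0, "rz": 0, "grip": 0.5}
    - {"dx": 0, "dy": 0, "dz": 0.0195, "rx": 0, "ry": 0, "rz": 0, "grip": 0.58}
    - {"dx": 0, "dy": 0, "dz": 0.0195, "rx": 0, "ry": 0, "rz": 0, "grip": 0.6}
    - {"dx": 0, "dy": 0, "dz": 0.0195, "rx": 0, "ry": 0, "rz": 0, "grip": 0.6}
    - {"dx": 0, "dy": 0, "dz": -0.01, "rx": 0, "ry": 0, "rz": 0, "grip": 0.6}
    - {"dx": 0, "dy": 0, "dz": -0.06, "rx": 0, "ry": 0, "rz": 0, "grip": 0.6}
    - {"dx": 0, "dy": 0, "dz": -0.11, "rx": 0, "ry": 0, "rz": 0, "grip": 0.62}

```text
clock: 13.2
tool_pos: [0.525, -0.1219, 0.1666]
tool_rot: [-0.0, 0.382, 0.924, -0.0]
force: [-0.6, 0.2, 0.1]
finger_gap: 0.62
grasp_force: 0.0
```

Run:
```python
from h import *
print(pose()[0],"via",shares([.5,.08,.16]),"pink",shares([.6097,.272,.12]))
```

```text
[ 0.52498977 -0.12187046  0.16658176] via [0.2004 0.1565 0.0082] pink [0.273  0.4232 0.0582]
```

Request:
carry_out:
  series:
    - {"dx": 0.04, "dy": 0.03, "dz": 0, "rx": 0, "ry": 0, "rz": 0, "grip": 0.64}
    - {"dx": 0.1, "dy": 0.077, "dz": 0, "rx": 0, "ry": 0, "rz": 0, "grip": 0.64}
    - {"dx": 0.15, "dy": 0.117, "dz": 0, "rx": 0, "ry": 0, "rz": 0, "grip": 0.64}
    - {"dx": 0.195, "dy": 0.16, "dz": 0, "rx": 0, "ry": 0, "rz": 0, "grip": 0.64}
    - {"dx": 0.215, "dy": 0.225, "dz": 0, "rx": 0, "ry": 0, "rz": 0, "grip": 0.64}
    - {"dx": 0.235, "dy": 0.29, "dz": 0, "rx": 0, "ry": 0, "rz": 0, "grip": 0.64}
    - {"dx": 0.253, "dy": 0.355, "dz": 0.02, "rx": 0, "ry": 0, "rz": 0, "grip": 0.64}
    - {"dx": 0.268, "dy": 0.405, "dz": 0.05, "rx": 0, "ry": 0, "rz": 0, "grip": 0.64}
    - {"dx": 0.273, "dy": 0.4232, "dz": 0.058, "rx": 0, "ry": 0, "rz": 0, "grip": 0.64}
    - {"dx": 0.273, "dy": 0.4232, "dz": 0.058, "rx": 0, "ry": 0, "rz": 0, "grip": 0.64}

```text
clock: 14.45
tool_pos: [0.6097, 0.2717, 0.1187]
tool_rot: [-0.0, 0.382, 0.924, -0.001]
force: [-0.2, -0.9, -0.3]
finger_gap: 0.64
grasp_force: 0.0
```

Request:
carry_out:
  series:
    - {"dx": 0, "dy": 0, "dz": 0, "rx": 0, "ry": 0, "rz": 0, "grip": 0.64}
    - {"dx": 0, "dy": 0, "dz": 0, "rx": 0, "ry": 0, "rz": 0, "grip": 0.64}
    - {"dx": 0, "dy": 0, "dz": 0, "rx": 0, "ry": 0, "rz": 0, "grip": 0.64}
    - {"dx": 0, "dy": 0, "dz": 0, "rx": 0, "ry": 0, "rz": 0, "grip": 0.64}
    - {"dx": 0, "dy": 0, "dz": 0, "rx": 0, "ry": 0, "rz": 0, "grip": 0.64}
    - {"dx": 0, "dy": 0, "dz": 0, "rx": 0, "ry": 0, "rz": 0, "grip": 0.64}
    - {"dx": 0, "dy": 0, "dz": 0, "rx": 0, "ry": 0, "rz": 0, "grip": 0.64}
    - {"dx": 0, "dy": 0, "dz": 0, "rx": 0, "ry": 0, "rz": 0, "grip": 0.64}
    - {"dx": 0, "dy": 0, "dz": 0, "rx": 0, "ry": 0, "rz": 0, "grip": 0.64}
    - {"dx": 0, "dy": 0, "dz": 0, "rx": 0, "ry": 0, "rz": 0, "grip": 0.64}

```text
clock: 15.7
tool_pos: [0.61, 0.272, 0.1191]
tool_rot: [0.0, 0.382, 0.924, 0.0]
force: [0.3, 0.0, -0.1]
finger_gap: 0.644
grasp_force: 0.0
```

Run:
```python
from h import *
w=cam("wrist");print(proj(w,[.6097,.272,.037]))
e=disc(w,"pink");print(np.round(e,1),ray(w,e[0],e[1],.037).round(4))
c=cam("top");cv2.imwrite("pics/t4.png",np.hstack([cv2.resize(k,(480,435)) for k in (c[0]["pixels"][200:345,360:520],w[0]["pixels"])])[:,:800,::-1])
print(pose()[0],shares([.6097,.272,.025]))
```

```text
[322.92072564 259.13848245]
[322.5 260.2  64.7  70. ] [0.61   0.2714 0.037 ]
[0.6099687  0.27193789 0.11911783] [ 0.0003 -0.0002  0.1176]
```

View pics/t4.png

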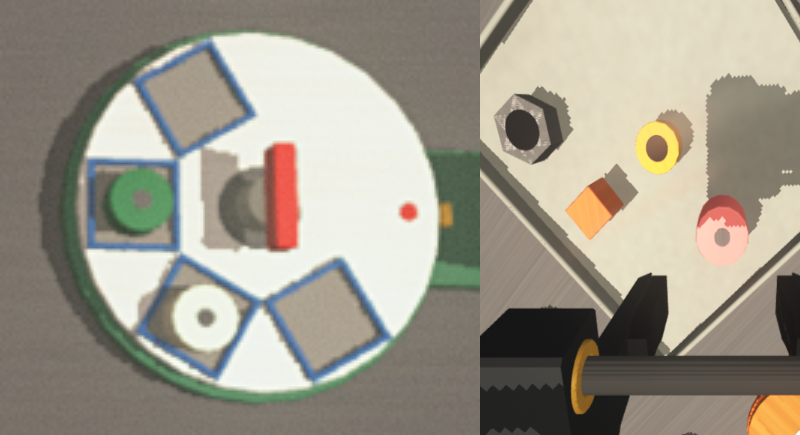

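Green stands in pocket 3 at crop pixel (141,200) and white is still in pocket 2. The wrist camera puts pink within 1 mm of the planned point, so I'll grip it.

Request:
carry_out:
  series:
    - {"dx": 0.0003, "dy": -0.0002, "dz": 0.04, "rx": 0, "ry": 0, "rz": 0, "grip": 0.64}
    - {"dx": 0.0003, "dy": -0.0002, "dz": 0.08, "rx": 0, "ry": 0, "rz": 0, "grip": 0.64}
    - {"dx": 0.0003, "dy": -0.0002, "dz": 0.105, "rx": 0, "ry": 0, "rz": 0, "grip": 0.64}
    - {"dx": 0.0003, "dy": -0.0002, "dz": 0.1175, "rx": 0, "ry": 0, "rz": 0, "grip": 0.64}
    - {"dx": 0.0003, "dy": -0.0002, "dz": 0.1175, "rx": 0, "ry": 0, "rz": 0, "grip": 0.64}
    - {"dx": 0.0003, "dy": -0.0002, "dz": 0.1175, "rx": 0, "ry": 0, "rz": 0, "grip": 0.52}
    - {"dx": 0.0003, "dy": -0.0002, "dz": 0.1175, "rx": 0, "ry": 0, "rz": 0, "grip": 0.42}
    - {"dx": 0.0003, "dy": -0.0002, "dz": 0.1175, "rx": 0, "ry": 0, "rz": 0, "grip": 0.42}
    - {"dx": 0.0003, "dy": -0.0002, "dz": 0.1175, "rx": 0, "ry": 0, "rz": 0, "grip": 0.42}
    - {"dx": 0.0003, "dy": -0.0002, "dz": 0.1175, "rx": 0, "ry": 0, "rz": 0, "grip": 0.42}

```text
clock: 17.05
tool_pos: [0.6104, 0.2724, 0.0262]
tool_rot: [0.001, 0.382, 0.924, 0.001]
force: [0.3, -0.6, 5.7]
finger_gap: 0.444
grasp_force: 25.0
```

Run:
```python
from h import *
s=monitor.get_state();print(s["finger_gap"]*88,s["grasp_force"],s["force"],s["tool_pos"])
print("via",shares([.48,.10,.15]),"p1 side",shares([.4565,-.2417,.15]), shares([.44,-.1,.15]))
```

```text
39.09383802970831 25.000134631991386 [ 0.27006844 -0.5951976   5.65928665] [0.61040202 0.27236976 0.02619945]
via [-0.037  -0.2674 -0.1552] p1 side [-0.3181 -0.5903 -0.1555] [-0.1783 -0.4796 -0.1554]
```

Request:
carry_out:
  series:
    - {"dx": 0, "dy": 0, "dz": -0.07, "rx": 0, "ry": 0, "rz": 0, "grip": 0.42}
    - {"dx": -0.004, "dy": -0.03, "dz": -0.13, "rx": 0, "ry": 0, "rz": 0, "grip": 0.42}
    - {"dx": -0.013, "dy": -0.09, "dz": -0.156, "rx": 0, "ry": 0, "rz": 0.1, "grip": 0.42}
    - {"dx": -0.022, "dy": -0.16, "dz": -0.156, "rx": 0, "ry": 0, "rz": 0.25, "grip": 0.42}
    - {"dx": -0.033, "dy": -0.23, "dz": -0.156, "rx": 0, "ry": 0, "rz": 0.4, "grip": 0.42}
    - {"dx": -0.055, "dy": -0.29, "dz": -0.156, "rx": 0, "ry": 0, "rz": 0.55, "grip": 0.42}
    - {"dx": -0.09, "dy": -0.347, "dz": -0.156, "rx": 0, "ry": 0, "rz": 0.7, "grip": 0.42}
    - {"dx": -0.13, "dy": -0.405, "dz": -0.156, "rx": 0, "ry": 0, "rz": 0.8, "grip": 0.42}
    - {"dx": -0.16, "dy": -0.45, "dz": -0.156, "rx": 0, "ry": 0, "rz": 0.8, "grip": 0.42}
    - {"dx": -0.1783, "dy": -0.4796, "dz": -0.156, "rx": 0, "ry": 0, "rz": 0.8, "grip": 0.42}

```text
clock: 18.3
tool_pos: [0.4386, -0.1024, 0.15]
tool_rot: [0.0, 0.559, 0.829, -0.0]
force: [0.6, 0.5, -0.5]
finger_gap: 0.448
grasp_force: 25.0
```

Run:
```python
from h import *
s=monitor.get_state();print(s["finger_gap"]*88,s["grasp_force"],s["tool_pos"],s["qpos"].round(2))
p,R=pose();print(np.degrees(np.arctan2(R[1,1],R[0,1])))
print("p1",shares([.4565,-.2417,.15]))
```

```text
39.44039694827229 25.00056711025536 [ 0.43861075 -0.10243265  0.15002976] [-0.12  0.36  0.3   2.14 -0.17  0.66  0.68]
21.978647088553583
p1 [-1.698e-01 -4.440e-02  1.000e-04]
```

Request:
carry_out:
  series:
    - {"dx": -0.05, "dy": -0.014, "dz": 0, "rx": 0, "ry": 0, "rz": 0.15, "grip": 0.42}
    - {"dx": -0.1, "dy": -0.028, "dz": 0, "rx": 0, "ry": 0, "rz": 0.35, "grip": 0.42}
    - {"dx": -0.145, "dy": -0.04, "dz": 0, "rx": 0, "ry": 0, "rz": 0.55, "grip": 0.42}
    - {"dx": -0.1715, "dy": -0.047, "dz": 0, "rx": 0, "ry": 0, "rz": 0.7, "grip": 0.42}
    - {"dx": -0.1715, "dy": -0.047, "dz": 0, "rx": 0, "ry": 0, "rz": 0.77, "grip": 0.42}
    - {"dx": -0.1715, "dy": -0.047, "dz": 0.02, "rx": 0, "ry": 0, "rz": 0.77, "grip": 0.42}
    - {"dx": -0.1715, "dy": -0.047, "dz": 0.05, "rx": 0, "ry": 0, "rz": 0.77, "grip": 0.42}
    - {"dx": -0.1715, "dy": -0.047, "dz": 0.075, "rx": 0, "ry": 0, "rz": 0.77, "grip": 0.42}
    - {"dx": -0.1715, "dy": -0.047, "dz": 0.085, "rx": 0, "ry": 0, "rz": 0.77, "grip": 0.42}
    - {"dx": -0.1715, "dy": -0.047, "dz": 0.085, "rx": 0, "ry": 0, "rz": 0.77, "grip": 0.42}

```text
clock: 19.55
tool_pos: [0.4559, -0.2404, 0.0813]
tool_rot: [-0.001, 0.706, 0.708, -0.0]
force: [-0.1, -0.6, -0.9]
finger_gap: 0.444
grasp_force: 25.0
```

Run:
```python
from h import *
s=monitor.get_state();print(s["finger_gap"]*88,s["grasp_force"],s["tool_pos"],s["qpos"].round(2))
p,R=pose();print(np.degrees(np.arctan2(R[1,1],R[0,1])))
print("p1",shares([.4565,-.2417,.0625]))
```

```text
39.047536478860586 24.999826652929187 [ 0.45593037 -0.24044254  0.08128305] [ 0.13  0.59  0.34  2.01 -0.34  0.59  0.71]
0.1398672513251139
p1 [-0.0016  0.0007  0.0235]
```

Request:
carry_out:
  series:
    - {"dx": -0.001, "dy": 0.0005, "dz": 0.005, "rx": 0, "ry": 0, "rz": 0, "grip": 0.42}
    - {"dx": -0.001, "dy": 0.0005, "dz": 0.015, "rx": 0, "ry": 0, "rz": 0, "grip": 0.42}
    - {"dx": -0.001, "dy": 0.0005, "dz": 0.0235, "rx": 0, "ry": 0, "rz": 0, "grip": 0.42}
    - {"dx": -0.001, "dy": 0.0005, "dz": 0.0235, "rx": 0, "ry": 0, "rz": 0, "grip": 0.42}
    - {"dx": -0.001, "dy": 0.0005, "dz": 0.0235, "rx": 0, "ry": 0, "rz": 0, "grip": 0.5}
    - {"dx": -0.001, "dy": 0.0005, "dz": 0.0235, "rx": 0, "ry": 0, "rz": 0, "grip": 0.58}
    - {"dx": -0.001, "dy": 0.0005, "dz": 0.0235, "rx": 0, "ry": 0, "rz": 0, "grip": 0.6}
    - {"dx": -0.001, "dy": 0.0005, "dz": 0.0235, "rx": 0, "ry": 0, "rz": 0, "grip": 0.6}
    - {"dx": -0.001, "dy": 0.0005, "dz": -0.01, "rx": 0, "ry": 0, "rz": 0, "grip": 0.6}
    - {"dx": -0.001, "dy": 0.0005, "dz": -0.08, "rx": 0, "ry": 0, "rz": 0, "grip": 0.6}

```text
clock: 20.8
tool_pos: [0.4553, -0.2416, 0.1454]
tool_rot: [-0.002, 0.707, 0.708, -0.001]
force: [0.9, 1.0, 0.0]
finger_gap: 0.598
grasp_force: 0.0
```

Run:
```python
from h import *
print(pose()[0],"handle above",shares([.5258,-.2017,.16]))
```

```text
[ 0.45531889 -0.24158738  0.14537699] handle above [ 0.0498  0.0881 -0.0186]
```

Request:
carry_out:
  series:
    - {"dx": 0, "dy": 0, "dz": -0.02, "rx": 0, "ry": 0, "rz": 0.1, "grip": 0.55}
    - {"dx": 0.01, "dy": 0.02, "dz": -0.03, "rx": 0, "ry": 0, "rz": 0.25, "grip": 0.5}
    - {"dx": 0.02, "dy": 0.04, "dz": -0.03, "rx": 0, "ry": 0, "rz": 0.4, "grip": 0.5}
    - {"dx": 0.035, "dy": 0.06, "dz": -0.03, "rx": 0, "ry": 0, "rz": 0.55, "grip": 0.5}
    - {"dx": 0.0498, "dy": 0.088, "dz": -0.03, "rx": 0, "ry": 0, "rz": 0.7, "grip": 0.5}
    - {"dx": 0.0498, "dy": 0.088, "dz": -0.03, "rx": 0, "ry": 0, "rz": 0.85, "grip": 0.5}
    - {"dx": 0.0498, "dy": 0.088, "dz": -0.03, "rx": 0, "ry": 0, "rz": 1, "grip": 0.5}
    - {"dx": 0.0498, "dy": 0.088, "dz": -0.03, "rx": 0, "ry": 0, "rz": 1, "grip": 0.5}
    - {"dx": 0.0498, "dy": 0.088, "dz": -0.03, "rx": 0, "ry": 0, "rz": 1, "grip": 0.5}
    - {"dx": 0.0498, "dy": 0.088, "dz": -0.03, "rx": 0, "ry": 0, "rz": 1, "grip": 0.5}

```text
clock: 22.05
tool_pos: [0.527, -0.2025, 0.17]
tool_rot: [-0.0, 0.86, 0.511, 0.0]
force: [0.5, -0.1, 0.9]
finger_gap: 0.5
grasp_force: 0.0
```

Request:
carry_out:
  series:
    - {"dx": 0, "dy": 0, "dz": 0, "rx": 0, "ry": 0, "rz": 0.12, "grip": 0.5}
    - {"dx": 0, "dy": 0, "dz": 0, "rx": 0, "ry": 0, "rz": 0.24, "grip": 0.5}
    - {"dx": 0, "dy": 0, "dz": 0, "rx": 0, "ry": 0, "rz": 0.36, "grip": 0.5}
    - {"dx": 0, "dy": 0, "dz": 0, "rx": 0, "ry": 0, "rz": 0.48, "grip": 0.5}
    - {"dx": 0, "dy": 0, "dz": 0, "rx": 0, "ry": 0, "rz": 0.6, "grip": 0.5}
    - {"dx": 0, "dy": 0, "dz": 0, "rx": 0, "ry": 0, "rz": 0.72, "grip": 0.5}
    - {"dx": 0, "dy": 0, "dz": 0, "rx": 0, "ry": 0, "rz": 0.84, "grip": 0.5}
    - {"dx": 0, "dy": 0, "dz": 0, "rx": 0, "ry": 0, "rz": 1, "grip": 0.5}
    - {"dx": 0, "dy": 0, "dz": 0, "rx": 0, "ry": 0, "rz": 1, "grip": 0.5}
    - {"dx": 0, "dy": 0, "dz": 0, "rx": 0, "ry": 0, "rz": 1, "grip": 0.5}

```text
clock: 23.3
tool_pos: [0.5271, -0.2024, 0.17]
tool_rot: [0.0, 0.959, 0.283, 0.0]
force: [-0.0, 0.3, 0.0]
finger_gap: 0.497
grasp_force: 0.0
```

Request:
carry_out:
  series:
    - {"dx": 0, "dy": 0, "dz": 0, "rx": 0, "ry": 0, "rz": 0.12, "grip": 0.5}
    - {"dx": 0, "dy": 0, "dz": 0, "rx": 0, "ry": 0, "rz": 0.24, "grip": 0.5}
    - {"dx": 0, "dy": 0, "dz": 0, "rx": 0, "ry": 0, "rz": 0.36, "grip": 0.5}
    - {"dx": 0, "dy": 0, "dz": 0, "rx": 0, "ry": 0, "rz": 0.48, "grip": 0.5}
    - {"dx": 0, "dy": 0, "dz": 0, "rx": 0, "ry": 0, "rz": 0.6, "grip": 0.5}
    - {"dx": 0, "dy": 0, "dz": 0, "rx": 0, "ry": 0, "rz": 0.72, "grip": 0.5}
    - {"dx": 0, "dy": 0, "dz": 0, "rx": 0, "ry": 0, "rz": 0.84, "grip": 0.5}
    - {"dx": 0, "dy": 0, "dz": 0, "rx": 0, "ry": 0, "rz": 1, "grip": 0.5}
    - {"dx": 0, "dy": 0, "dz": 0, "rx": 0, "ry": 0, "rz": 1, "grip": 0.5}
    - {"dx": 0, "dy": 0, "dz": 0, "rx": 0, "ry": 0, "rz": 1, "grip": 0.5}

```text
clock: 24.55
tool_pos: [0.527, -0.2024, 0.1699]
tool_rot: [-0.0, 0.999, 0.037, 0.0]
force: [-0.7, 0.2, -0.2]
finger_gap: 0.501
grasp_force: 0.0
```

Run:
```python
from h import *
p,R=pose();print(p,np.degrees(np.arctan2(R[1,1],R[0,1])),monitor.get_state()["qpos"].round(2))
print("handle",shares([.5258,-.2017,.081]))
```

```text
[ 0.52704532 -0.2023761   0.16992067] -85.76618555340133 [-0.29  0.61  0.79  1.87 -0.55  0.9  -0.72]
handle [-0.0015 -0.001   0.1112]
```

Request:
carry_out:
  series:
    - {"dx": -0.0013, "dy": -0.0008, "dz": 0.03, "rx": 0, "ry": 0, "rz": 0.148, "grip": 0.5}
    - {"dx": -0.0013, "dy": -0.0008, "dz": 0.06, "rx": 0, "ry": 0, "rz": 0.148, "grip": 0.5}
    - {"dx": -0.0013, "dy": -0.0008, "dz": 0.085, "rx": 0, "ry": 0, "rz": 0.148, "grip": 0.5}
    - {"dx": -0.0013, "dy": -0.0008, "dz": 0.1, "rx": 0, "ry": 0, "rz": 0.148, "grip": 0.5}
    - {"dx": -0.0013, "dy": -0.0008, "dz": 0.1035, "rx": 0, "ry": 0, "rz": 0.148, "grip": 0.5}
    - {"dx": -0.0013, "dy": -0.0008, "dz": 0.1035, "rx": 0, "ry": 0, "rz": 0.148, "grip": 0.4}
    - {"dx": -0.0013, "dy": -0.0008, "dz": 0.1035, "rx": 0, "ry": 0, "rz": 0.148, "grip": 0.25}
    - {"dx": -0.0013, "dy": -0.0008, "dz": 0.1035, "rx": 0, "ry": 0, "rz": 0.148, "grip": 0.1}
    - {"dx": -0.0013, "dy": -0.0008, "dz": 0.1035, "rx": 0, "ry": 0, "rz": 0.148, "grip": 0.1}
    - {"dx": -0.0013, "dy": -0.0008, "dz": 0.1035, "rx": 0, "ry": 0, "rz": 0.148, "grip": 0.1}
  grip_force: 40

```text
clock: 25.8
tool_pos: [0.5263, -0.2037, 0.0876]
tool_rot: [0.001, 1.0, -0.002, 0.001]
force: [1.5, -3.7, -1.2]
finger_gap: 0.15
grasp_force: 40.0
```

Run:
```python
from h import *
p,R=pose();s=monitor.get_state();print(p,np.degrees(np.arctan2(R[1,1],R[0,1])),s["finger_gap"]*88,s["grasp_force"],s["force"],s["wrist_torque"])
c=cam("top");cv2.imwrite("pics/t5.png",cv2.resize(c[0]["pixels"][180:345,360:580],None,fx=3,fy=3)[:,:,::-1])
```

```text
[ 0.52633824 -0.20366265  0.0876363 ] -90.18291903524621 13.232108630021084 40.00684106256813 [ 1.50190794 -3.66897906 -1.20867521] [-0.88519233 -0.07209615 -0.00219203]
```

View pics/t5.png

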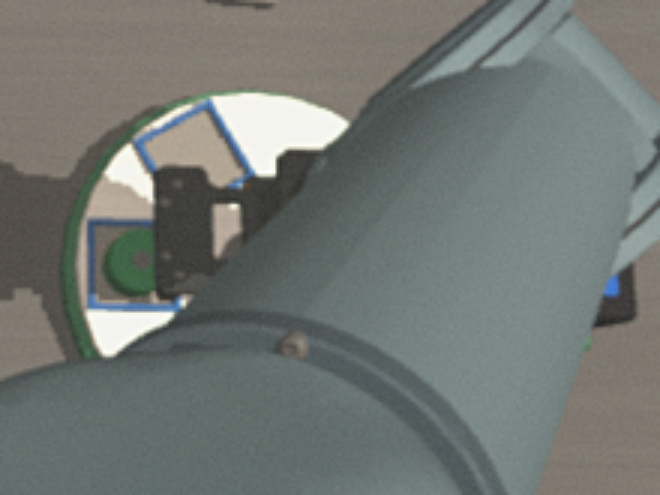

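Request:
carry_out:
  series:
    - {"dx": 0, "dy": 0, "dz": 0, "rx": 0, "ry": 0, "rz": -0.08, "grip": 0.1}
    - {"dx": 0, "dy": 0, "dz": 0, "rx": 0, "ry": 0, "rz": -0.18, "grip": 0.1}
    - {"dx": 0, "dy": 0, "dz": 0, "rx": 0, "ry": 0, "rz": -0.28, "grip": 0.1}
    - {"dx": 0, "dy": 0, "dz": 0, "rx": 0, "ry": 0, "rz": -0.39, "grip": 0.1}
    - {"dx": 0, "dy": 0, "dz": 0, "rx": 0, "ry": 0, "rz": -0.5, "grip": 0.1}
    - {"dx": 0, "dy": 0, "dz": 0, "rx": 0, "ry": 0, "rz": -0.6, "grip": 0.1}
    - {"dx": 0, "dy": 0, "dz": 0, "rx": 0, "ry": 0, "rz": -0.7, "grip": 0.1}
    - {"dx": 0, "dy": 0, "dz": 0, "rx": 0, "ry": 0, "rz": -0.8, "grip": 0.1}
    - {"dx": 0, "dy": 0, "dz": 0, "rx": 0, "ry": 0, "rz": -0.9, "grip": 0.1}
    - {"dx": 0, "dy": 0, "dz": 0, "rx": 0, "ry": 0, "rz": -1, "grip": 0.1}

```text
clock: 27.1
tool_pos: [0.5263, -0.2037, 0.0876]
tool_rot: [0.002, 0.969, 0.247, 0.0]
force: [0.5, -5.7, -1.4]
finger_gap: 0.158
grasp_force: 40.0
```

Run:
```python
from h import *
p,R=pose();s=monitor.get_state();print(p,np.degrees(np.arctan2(R[1,1],R[0,1])),s["finger_gap"]*88,s["grasp_force"],s["force"],s["wrist_torque"],s["qpos"].round(2))
```

```text
[ 0.526336   -0.20370185  0.08762661] -61.4183312331845 13.867081411648783 40.00844133552164 [ 0.54872684 -5.68262739 -1.40171183] [-1.09300268 -0.02582432 -0.06069226] [-0.14  0.69  0.58  1.9  -0.56  0.71 -0.3 ]
```

Request:
carry_out:
  series:
    - {"dx": 0, "dy": 0, "dz": 0, "rx": 0, "ry": 0, "rz": -0.1, "grip": 0.1}
    - {"dx": 0, "dy": 0, "dz": 0, "rx": 0, "ry": 0, "rz": -0.2, "grip": 0.1}
    - {"dx": 0, "dy": 0, "dz": 0, "rx": 0, "ry": 0, "rz": -0.3, "grip": 0.1}
    - {"dx": 0, "dy": 0, "dz": 0, "rx": 0, "ry": 0, "rz": -0.4, "grip": 0.1}
    - {"dx": 0, "dy": 0, "dz": 0, "rx": 0, "ry": 0, "rz": -0.5, "grip": 0.1}
    - {"dx": 0, "dy": 0, "dz": 0, "rx": 0, "ry": 0, "rz": -0.6, "grip": 0.1}
    - {"dx": 0, "dy": 0, "dz": 0, "rx": 0, "ry": 0, "rz": -0.7, "grip": 0.1}
    - {"dx": 0, "dy": 0, "dz": 0, "rx": 0, "ry": 0, "rz": -0.8, "grip": 0.1}
    - {"dx": 0, "dy": 0, "dz": 0, "rx": 0, "ry": 0, "rz": -0.9, "grip": 0.1}
    - {"dx": 0, "dy": 0, "dz": 0, "rx": 0, "ry": 0, "rz": -1, "grip": 0.1}

```text
clock: 28.35
tool_pos: [0.5264, -0.2037, 0.0876]
tool_rot: [0.002, 0.878, 0.479, 0.0]
force: [0.8, -5.8, -1.8]
finger_gap: 0.157
grasp_force: 40.0
```

Request:
carry_out:
  series:
    - {"dx": 0, "dy": 0, "dz": 0, "rx": 0, "ry": 0, "rz": -0.06, "grip": 0.1}
    - {"dx": 0, "dy": 0, "dz": 0, "rx": 0, "ry": 0, "rz": -0.1, "grip": 0.1}
    - {"dx": 0, "dy": 0, "dz": 0, "rx": 0, "ry": 0, "rz": -0.1, "grip": 0.1}
    - {"dx": 0, "dy": 0, "dz": 0, "rx": 0, "ry": 0, "rz": -0.1, "grip": 0.1}
    - {"dx": 0, "dy": 0, "dz": 0, "rx": 0, "ry": 0, "rz": -0.1, "grip": 0.2}
    - {"dx": 0, "dy": 0, "dz": 0, "rx": 0, "ry": 0, "rz": -0.1, "grip": 0.35}
    - {"dx": 0, "dy": 0, "dz": 0, "rx": 0, "ry": 0, "rz": -0.1, "grip": 0.5}
    - {"dx": 0, "dy": 0, "dz": 0, "rx": 0, "ry": 0, "rz": -0.1, "grip": 0.5}
    - {"dx": 0, "dy": 0, "dz": -0.04, "rx": 0, "ry": 0, "rz": -0.1, "grip": 0.5}
    - {"dx": 0, "dy": 0, "dz": -0.08, "rx": 0, "ry": 0, "rz": -0.1, "grip": 0.5}

```text
clock: 29.6
tool_pos: [0.5256, -0.2017, 0.1517]
tool_rot: [-0.0, 0.866, 0.5, -0.0]
force: [-0.1, -0.5, 1.1]
finger_gap: 0.498
grasp_force: 0.0
```

Run:
```python
from h import *
p,R=pose();s=monitor.get_state();print(p,np.degrees(np.arctan2(R[1,1],R[0,1])),s["finger_gap"]*88,s["grasp_force"],s["force"],s["qpos"].round(2))
a=cam("side")[0]["pixels"][110:260,300:470];b=cam("wrist")[0]["pixels"]
cv2.imwrite("pics/t6.png",np.hstack([cv2.resize(a,(340,300)),cv2.resize(b,(400,300))])[:,:,::-1])
```

```text
[ 0.52564227 -0.20169413  0.1516627 ] -29.960845489253494 43.84667934094557 0.0 [-0.12353425 -0.48337581  1.11024853] [-0.09  0.56  0.5   1.87 -0.36  0.8   0.08]
```

View pics/t6.png

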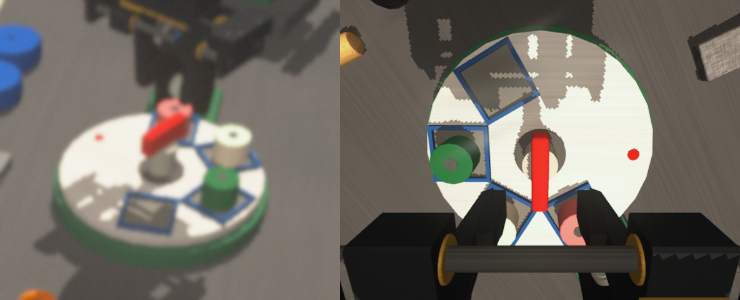

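The side view shows pink in front of the gauge. White and green are standing in their pockets, and the handle lines up with the gripper. I'll wait out the two seconds with margin.

Request:
carry_out:
  series:
    - {"dx": 0, "dy": 0, "dz": 0, "rx": 0, "ry": 0, "rz": 0, "grip": 0.5}
    - {"dx": 0, "dy": 0, "dz": 0, "rx": 0, "ry": 0, "rz": 0, "grip": 0.5}
    - {"dx": 0, "dy": 0, "dz": 0, "rx": 0, "ry": 0, "rz": 0, "grip": 0.5}
    - {"dx": 0, "dy": 0, "dz": 0, "rx": 0, "ry": 0, "rz": 0, "grip": 0.5}
    - {"dx": 0, "dy": 0, "dz": 0, "rx": 0, "ry": 0, "rz": 0, "grip": 0.5}
    - {"dx": 0, "dy": 0, "dz": 0, "rx": 0, "ry": 0, "rz": 0, "grip": 0.5}
    - {"dx": 0, "dy": 0, "dz": 0, "rx": 0, "ry": 0, "rz": 0, "grip": 0.5}
    - {"dx": 0, "dy": 0, "dz": 0, "rx": 0, "ry": 0, "rz": 0, "grip": 0.5}
    - {"dx": 0, "dy": 0, "dz": 0, "rx": 0, "ry": 0, "rz": 0, "grip": 0.5}
    - {"dx": 0, "dy": 0, "dz": 0, "rx": 0, "ry": 0, "rz": 0, "grip": 0.5}

```text
clock: 30.95
tool_pos: [0.526, -0.2018, 0.1511]
tool_rot: [0.0, 0.866, 0.5, 0.0]
force: [-0.3, -0.1, 0.1]
finger_gap: 0.501
grasp_force: 0.0
```

Request:
carry_out:
  series:
    - {"dx": 0, "dy": 0, "dz": 0, "rx": 0, "ry": 0, "rz": 0, "grip": 0.5}
    - {"dx": 0, "dy": 0, "dz": 0, "rx": 0, "ry": 0, "rz": 0, "grip": 0.5}
    - {"dx": 0, "dy": 0, "dz": 0, "rx": 0, "ry": 0, "rz": 0, "grip": 0.5}
    - {"dx": 0, "dy": 0, "dz": 0, "rx": 0, "ry": 0, "rz": 0, "grip": 0.5}
    - {"dx": 0, "dy": 0, "dz": 0, "rx": 0, "ry": 0, "rz": 0, "grip": 0.5}
    - {"dx": 0, "dy": 0, "dz": 0, "rx": 0, "ry": 0, "rz": 0, "grip": 0.5}
    - {"dx": 0, "dy": 0, "dz": 0, "rx": 0, "ry": 0, "rz": 0, "grip": 0.5}
    - {"dx": 0, "dy": 0, "dz": 0, "rx": 0, "ry": 0, "rz": 0, "grip": 0.5}
    - {"dx": 0, "dy": 0, "dz": 0, "rx": 0, "ry": 0, "rz": 0, "grip": 0.5}
    - {"dx": 0, "dy": 0, "dz": 0, "rx": 0, "ry": 0, "rz": 0, "grip": 0.5}

```text
clock: 32.2
tool_pos: [0.526, -0.2018, 0.1511]
tool_rot: [0.0, 0.866, 0.5, 0.0]
force: [-0.3, -0.2, 0.0]
finger_gap: 0.505
grasp_force: 0.0
```

Run:
```python
from h import *
w=cam("wrist");hsv=cv2.cvtColor(w[0]["pixels"],cv2.COLOR_RGB2HSV);m=cv2.inRange(hsv,(0,180,150),(4,255,255))|cv2.inRange(hsv,(176,180,150),(180,255,255))
q=max(cv2.findContours(m,cv2.RETR_EXTERNAL,cv2.CHAIN_APPROX_NONE)[0],key=cv2.contourArea)
print(cv2.minAreaRect(q),cv2.contourArea(q)); b=cv2.boxPoints(cv2.minAreaRect(q)); print(np.round([ray(w,*x,.102) for x in b],4))
print(pose()[0],shares([.5263,-.2030,.087]))
```

```text
((324.4730224609375, 281.9774169921875), (27.42194938659668, 120.38851928710938), 1.2590452432632446) 3078.0
[[ 0.5053 -0.2271  0.102 ]
 [ 0.538  -0.1738  0.102 ]
 [ 0.5488 -0.1803  0.102 ]
 [ 0.5171 -0.2343  0.102 ]]
[ 0.52597462 -0.20184325  0.15111653] [-0.0011  0.0011  0.0801]
```

Request:
carry_out:
  series:
    - {"dx": -0.0015, "dy": 0.0016, "dz": 0.03, "rx": 0, "ry": 0, "rz": 0, "grip": 0.5}
    - {"dx": -0.0015, "dy": 0.0016, "dz": 0.06, "rx": 0, "ry": 0, "rz": 0, "grip": 0.5}
    - {"dx": -0.0015, "dy": 0.0016, "dz": 0.08, "rx": 0, "ry": 0, "rz": 0, "grip": 0.5}
    - {"dx": -0.0015, "dy": 0.0016, "dz": 0.08, "rx": 0, "ry": 0, "rz": 0, "grip": 0.5}
    - {"dx": -0.0015, "dy": 0.0016, "dz": 0.08, "rx": 0, "ry": 0, "rz": 0, "grip": 0.4}
    - {"dx": -0.0015, "dy": 0.0016, "dz": 0.08, "rx": 0, "ry": 0, "rz": 0, "grip": 0.25}
    - {"dx": -0.0015, "dy": 0.0016, "dz": 0.08, "rx": 0, "ry": 0, "rz": 0, "grip": 0.1}
    - {"dx": -0.0015, "dy": 0.0016, "dz": 0.08, "rx": 0, "ry": 0, "rz": 0, "grip": 0.1}
    - {"dx": -0.0015, "dy": 0.0016, "dz": 0.08, "rx": 0, "ry": 0, "rz": 0, "grip": 0.1}
    - {"dx": -0.0015, "dy": 0.0016, "dz": 0.08, "rx": 0, "ry": 0, "rz": 0, "grip": 0.1}

```text
clock: 33.5
tool_pos: [0.5265, -0.2034, 0.0876]
tool_rot: [-0.0, 0.866, 0.5, 0.0]
force: [-1.8, 1.3, 5.3]
finger_gap: 0.151
grasp_force: 40.0
```

Request:
carry_out:
  series:
    - {"dx": 0, "dy": 0, "dz": 0, "rx": 0, "ry": 0, "rz": -0.08, "grip": 0.1}
    - {"dx": 0, "dy": 0, "dz": 0, "rx": 0, "ry": 0, "rz": -0.18, "grip": 0.1}
    - {"dx": 0, "dy": 0, "dz": 0, "rx": 0, "ry": 0, "rz": -0.28, "grip": 0.1}
    - {"dx": 0, "dy": 0, "dz": 0, "rx": 0, "ry": 0, "rz": -0.39, "grip": 0.1}
    - {"dx": 0, "dy": 0, "dz": 0, "rx": 0, "ry": 0, "rz": -0.5, "grip": 0.1}
    - {"dx": 0, "dy": 0, "dz": 0, "rx": 0, "ry": 0, "rz": -0.6, "grip": 0.1}
    - {"dx": 0, "dy": 0, "dz": 0, "rx": 0, "ry": 0, "rz": -0.7, "grip": 0.1}
    - {"dx": 0, "dy": 0, "dz": 0, "rx": 0, "ry": 0, "rz": -0.8, "grip": 0.1}
    - {"dx": 0, "dy": 0, "dz": 0, "rx": 0, "ry": 0, "rz": -0.9, "grip": 0.1}
    - {"dx": 0, "dy": 0, "dz": 0, "rx": 0, "ry": 0, "rz": -1, "grip": 0.1}

```text
clock: 34.75
tool_pos: [0.5264, -0.2034, 0.0876]
tool_rot: [-0.0, 0.715, 0.699, 0.0]
force: [-2.4, 1.5, 6.1]
finger_gap: 0.157
grasp_force: 40.0
```

Request:
carry_out:
  series:
    - {"dx": 0, "dy": 0, "dz": 0, "rx": 0, "ry": 0, "rz": -0.1, "grip": 0.1}
    - {"dx": 0, "dy": 0, "dz": 0, "rx": 0, "ry": 0, "rz": -0.2, "grip": 0.1}
    - {"dx": 0, "dy": 0, "dz": 0, "rx": 0, "ry": 0, "rz": -0.3, "grip": 0.1}
    - {"dx": 0, "dy": 0, "dz": 0, "rx": 0, "ry": 0, "rz": -0.4, "grip": 0.1}
    - {"dx": 0, "dy": 0, "dz": 0, "rx": 0, "ry": 0, "rz": -0.5, "grip": 0.1}
    - {"dx": 0, "dy": 0, "dz": 0, "rx": 0, "ry": 0, "rz": -0.6, "grip": 0.1}
    - {"dx": 0, "dy": 0, "dz": 0, "rx": 0, "ry": 0, "rz": -0.7, "grip": 0.1}
    - {"dx": 0, "dy": 0, "dz": 0, "rx": 0, "ry": 0, "rz": -0.8, "grip": 0.1}
    - {"dx": 0, "dy": 0, "dz": 0, "rx": 0, "ry": 0, "rz": -0.9, "grip": 0.1}
    - {"dx": 0, "dy": 0, "dz": 0, "rx": 0, "ry": 0, "rz": -1, "grip": 0.1}

```text
clock: 36.0
tool_pos: [0.5263, -0.2034, 0.0876]
tool_rot: [-0.0, 0.519, 0.855, 0.0]
force: [-2.7, 1.7, 7.6]
finger_gap: 0.158
grasp_force: 40.0
```

Request:
carry_out:
  series:
    - {"dx": 0, "dy": 0, "dz": 0, "rx": 0, "ry": 0, "rz": -0.06, "grip": 0.1}
    - {"dx": 0, "dy": 0, "dz": 0, "rx": 0, "ry": 0, "rz": -0.1, "grip": 0.1}
    - {"dx": 0, "dy": 0, "dz": 0, "rx": 0, "ry": 0, "rz": -0.1, "grip": 0.1}
    - {"dx": 0, "dy": 0, "dz": 0, "rx": 0, "ry": 0, "rz": -0.1, "grip": 0.1}
    - {"dx": 0, "dy": 0, "dz": 0, "rx": 0, "ry": 0, "rz": -0.1, "grip": 0.2}
    - {"dx": 0, "dy": 0, "dz": 0, "rx": 0, "ry": 0, "rz": -0.1, "grip": 0.35}
    - {"dx": 0, "dy": 0, "dz": 0, "rx": 0, "ry": 0, "rz": -0.1, "grip": 0.5}
    - {"dx": 0, "dy": 0, "dz": 0, "rx": 0, "ry": 0, "rz": -0.1, "grip": 0.5}
    - {"dx": 0, "dy": 0, "dz": -0.04, "rx": 0, "ry": 0, "rz": -0.1, "grip": 0.5}
    - {"dx": 0, "dy": 0, "dz": -0.08, "rx": 0, "ry": 0, "rz": -0.1, "grip": 0.5}

```text
clock: 37.25
tool_pos: [0.5261, -0.2035, 0.1516]
tool_rot: [-0.0, 0.499, 0.867, -0.0]
force: [0.0, 0.2, -0.5]
finger_gap: 0.498
grasp_force: 0.0
```

```bash
cat >> h.py <<'E'
def handle(w):
    hsv=cv2.cvtColor(w[0]["pixels"],cv2.COLOR_RGB2HSV);m=cv2.inRange(hsv,(0,180,150),(4,255,255))|cv2.inRange(hsv,(176,180,150),(180,255,255))
    q=max(cv2.findContours(m,cv2.RETR_EXTERNAL,cv2.CHAIN_APPROX_NONE)[0],key=cv2.contourArea)
    b=np.array([ray(w,*x,.102)[:2] for x in cv2.boxPoints(cv2.minAreaRect(q))])
    e=max((b[1]-b[0],b[2]-b[1]),key=np.linalg.norm)
    return b.mean(0).round(4),np.degrees(np.arctan2(e[1],e[0]))%180
E
python3 - <<'E'
from h import *
p,R=pose();s=monitor.get_state();print(p,np.degrees(np.arctan2(R[1,1],R[0,1])),s["qpos"].round(2))
w=cam("wrist");print(handle(w))
a=cam("side")[0]["pixels"][110:260,300:470];b=w[0]["pixels"]
cv2.imwrite("pics/t7.png",np.hstack([cv2.resize(a,(340,300)),cv2.resize(b,(400,300))])[:,:,::-1])
E
```

```text
[ 0.52614828 -0.20345457  0.15157475] 30.193776933227102 [ 0.14  0.52  0.19  1.85 -0.13  0.78  0.93]
(array([ 0.5263, -0.204 ]), np.float64(120.81858555382313))
```

View pics/t7.png

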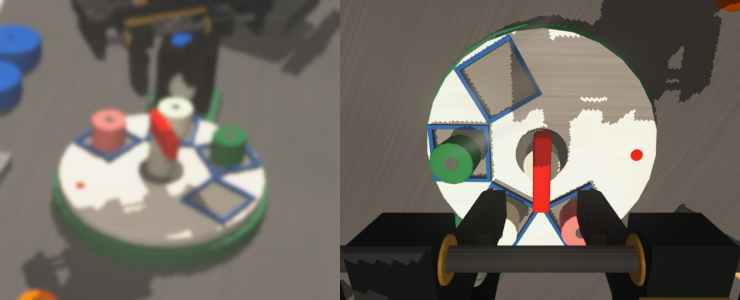

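White is now in front of the gauge and the handle reads 120.8°. I'll wait, then index to green.

Request:
carry_out:
  series:
    - {"dx": 0, "dy": 0, "dz": 0, "rx": 0, "ry": 0, "rz": 0, "grip": 0.5}
    - {"dx": 0, "dy": 0, "dz": 0, "rx": 0, "ry": 0, "rz": 0, "grip": 0.5}
    - {"dx": 0, "dy": 0, "dz": 0, "rx": 0, "ry": 0, "rz": 0, "grip": 0.5}
    - {"dx": 0, "dy": 0, "dz": 0, "rx": 0, "ry": 0, "rz": 0, "grip": 0.5}
    - {"dx": 0, "dy": 0, "dz": 0, "rx": 0, "ry": 0, "rz": 0, "grip": 0.5}
    - {"dx": 0, "dy": 0, "dz": 0, "rx": 0, "ry": 0, "rz": 0, "grip": 0.5}
    - {"dx": 0, "dy": 0, "dz": 0, "rx": 0, "ry": 0, "rz": 0, "grip": 0.5}
    - {"dx": 0, "dy": 0, "dz": 0, "rx": 0, "ry": 0, "rz": 0, "grip": 0.5}
    - {"dx": 0, "dy": 0, "dz": 0, "rx": 0, "ry": 0, "rz": 0, "grip": 0.5}
    - {"dx": 0, "dy": 0, "dz": 0, "rx": 0, "ry": 0, "rz": 0, "grip": 0.5}

```text
clock: 38.6
tool_pos: [0.5265, -0.2035, 0.1512]
tool_rot: [0.0, 0.499, 0.867, 0.0]
force: [-0.9, 0.3, -0.1]
finger_gap: 0.503
grasp_force: 0.0
```

Request:
carry_out:
  series:
    - {"dx": 0, "dy": 0, "dz": 0, "rx": 0, "ry": 0, "rz": 0, "grip": 0.5}
    - {"dx": 0, "dy": 0, "dz": 0, "rx": 0, "ry": 0, "rz": 0, "grip": 0.5}
    - {"dx": 0, "dy": 0, "dz": 0, "rx": 0, "ry": 0, "rz": 0, "grip": 0.5}
    - {"dx": 0, "dy": 0, "dz": 0, "rx": 0, "ry": 0, "rz": 0, "grip": 0.5}
    - {"dx": 0, "dy": 0, "dz": 0, "rx": 0, "ry": 0, "rz": 0, "grip": 0.5}
    - {"dx": 0, "dy": 0, "dz": 0, "rx": 0, "ry": 0, "rz": 0, "grip": 0.5}
    - {"dx": 0, "dy": 0, "dz": 0, "rx": 0, "ry": 0, "rz": 0, "grip": 0.5}
    - {"dx": 0, "dy": 0, "dz": 0, "rx": 0, "ry": 0, "rz": 0, "grip": 0.5}
    - {"dx": 0, "dy": 0, "dz": 0, "rx": 0, "ry": 0, "rz": 0, "grip": 0.5}
    - {"dx": 0, "dy": 0, "dz": 0, "rx": 0, "ry": 0, "rz": 0, "grip": 0.5}

```text
clock: 39.85
tool_pos: [0.5265, -0.2035, 0.1511]
tool_rot: [0.0, 0.499, 0.867, 0.0]
force: [-0.4, -0.2, -0.5]
finger_gap: 0.498
grasp_force: 0.0
```

Request:
carry_out:
  series:
    - {"dx": 0, "dy": 0, "dz": 0.03, "rx": 0, "ry": 0, "rz": 0, "grip": 0.5}
    - {"dx": 0, "dy": 0, "dz": 0.06, "rx": 0, "ry": 0, "rz": 0, "grip": 0.5}
    - {"dx": 0, "dy": 0, "dz": 0.08, "rx": 0, "ry": 0, "rz": 0, "grip": 0.5}
    - {"dx": 0, "dy": 0, "dz": 0.08, "rx": 0, "ry": 0, "rz": 0, "grip": 0.5}
    - {"dx": 0, "dy": 0, "dz": 0.08, "rx": 0, "ry": 0, "rz": 0, "grip": 0.4}
    - {"dx": 0, "dy": 0, "dz": 0.08, "rx": 0, "ry": 0, "rz": 0, "grip": 0.25}
    - {"dx": 0, "dy": 0, "dz": 0.08, "rx": 0, "ry": 0, "rz": 0, "grip": 0.1}
    - {"dx": 0, "dy": 0, "dz": 0.08, "rx": 0, "ry": 0, "rz": 0, "grip": 0.1}
    - {"dx": 0, "dy": 0, "dz": 0.08, "rx": 0, "ry": 0, "rz": 0, "grip": 0.1}
    - {"dx": 0, "dy": 0, "dz": 0.08, "rx": 0, "ry": 0, "rz": 0, "grip": 0.1}

```text
clock: 41.1
tool_pos: [0.5265, -0.2038, 0.0876]
tool_rot: [0.0, 0.499, 0.867, -0.0]
force: [-1.9, 0.7, 6.0]
finger_gap: 0.153
grasp_force: 40.0
```

Request:
carry_out:
  series:
    - {"dx": 0, "dy": 0, "dz": 0, "rx": 0, "ry": 0, "rz": -0.08, "grip": 0.1}
    - {"dx": 0, "dy": 0, "dz": 0, "rx": 0, "ry": 0, "rz": -0.18, "grip": 0.1}
    - {"dx": 0, "dy": 0, "dz": 0, "rx": 0, "ry": 0, "rz": -0.28, "grip": 0.1}
    - {"dx": 0, "dy": 0, "dz": 0, "rx": 0, "ry": 0, "rz": -0.39, "grip": 0.1}
    - {"dx": 0, "dy": 0, "dz": 0, "rx": 0, "ry": 0, "rz": -0.5, "grip": 0.1}
    - {"dx": 0, "dy": 0, "dz": 0, "rx": 0, "ry": 0, "rz": -0.6, "grip": 0.1}
    - {"dx": 0, "dy": 0, "dz": 0, "rx": 0, "ry": 0, "rz": -0.7, "grip": 0.1}
    - {"dx": 0, "dy": 0, "dz": 0, "rx": 0, "ry": 0, "rz": -0.8, "grip": 0.1}
    - {"dx": 0, "dy": 0, "dz": 0, "rx": 0, "ry": 0, "rz": -0.9, "grip": 0.1}
    - {"dx": 0, "dy": 0, "dz": 0, "rx": 0, "ry": 0, "rz": -1, "grip": 0.1}

```text
clock: 42.35
tool_pos: [0.5266, -0.2037, 0.0876]
tool_rot: [0.0, 0.268, 0.963, -0.0]
force: [-2.0, 1.1, 5.2]
finger_gap: 0.151
grasp_force: 40.0
```

Request:
carry_out:
  series:
    - {"dx": 0, "dy": 0, "dz": 0, "rx": 0, "ry": 0, "rz": -0.1, "grip": 0.1}
    - {"dx": 0, "dy": 0, "dz": 0, "rx": 0, "ry": 0, "rz": -0.2, "grip": 0.1}
    - {"dx": 0, "dy": 0, "dz": 0, "rx": 0, "ry": 0, "rz": -0.3, "grip": 0.1}
    - {"dx": 0, "dy": 0, "dz": 0, "rx": 0, "ry": 0, "rz": -0.4, "grip": 0.1}
    - {"dx": 0, "dy": 0, "dz": 0, "rx": 0, "ry": 0, "rz": -0.5, "grip": 0.1}
    - {"dx": 0, "dy": 0, "dz": 0, "rx": 0, "ry": 0, "rz": -0.6, "grip": 0.1}
    - {"dx": 0, "dy": 0, "dz": 0, "rx": 0, "ry": 0, "rz": -0.7, "grip": 0.1}
    - {"dx": 0, "dy": 0, "dz": 0, "rx": 0, "ry": 0, "rz": -0.8, "grip": 0.1}
    - {"dx": 0, "dy": 0, "dz": 0, "rx": 0, "ry": 0, "rz": -0.9, "grip": 0.1}
    - {"dx": 0, "dy": 0, "dz": 0, "rx": 0, "ry": 0, "rz": -1, "grip": 0.1}

```text
clock: 43.6
tool_pos: [0.5266, -0.2036, 0.0876]
tool_rot: [0.0, 0.021, 1.0, -0.0]
force: [-1.7, 1.4, 5.6]
finger_gap: 0.159
grasp_force: 40.0
```

Request:
carry_out:
  series:
    - {"dx": 0, "dy": 0, "dz": 0, "rx": 0, "ry": 0, "rz": -0.06, "grip": 0.1}
    - {"dx": 0, "dy": 0, "dz": 0, "rx": 0, "ry": 0, "rz": -0.1, "grip": 0.1}
    - {"dx": 0, "dy": 0, "dz": 0, "rx": 0, "ry": 0, "rz": -0.1, "grip": 0.1}
    - {"dx": 0, "dy": 0, "dz": 0, "rx": 0, "ry": 0, "rz": -0.1, "grip": 0.1}
    - {"dx": 0, "dy": 0, "dz": 0, "rx": 0, "ry": 0, "rz": -0.1, "grip": 0.2}
    - {"dx": 0, "dy": 0, "dz": 0, "rx": 0, "ry": 0, "rz": -0.1, "grip": 0.35}
    - {"dx": 0, "dy": 0, "dz": 0, "rx": 0, "ry": 0, "rz": -0.1, "grip": 0.5}
    - {"dx": 0, "dy": 0, "dz": 0, "rx": 0, "ry": 0, "rz": -0.1, "grip": 0.5}
    - {"dx": 0, "dy": 0, "dz": -0.04, "rx": 0, "ry": 0, "rz": -0.1, "grip": 0.5}
    - {"dx": 0, "dy": 0, "dz": -0.08, "rx": 0, "ry": 0, "rz": -0.1, "grip": 0.5}

```text
clock: 44.85
tool_pos: [0.5262, -0.2034, 0.1516]
tool_rot: [-0.0, -0.003, 1.0, 0.0]
force: [1.6, 0.1, 0.6]
finger_gap: 0.499
grasp_force: 0.0
```

Run:
```python
from h import *
p,R=pose();s=monitor.get_state();print(p,np.degrees(np.arctan2(R[1,1],R[0,1])),s["qpos"].round(2))
w=cam("wrist");print(handle(w))
a=cam("side")[0]["pixels"][110:260,300:470];b=w[0]["pixels"]
cv2.imwrite("pics/t8.png",np.hstack([cv2.resize(a,(340,300)),cv2.resize(b,(400,300))])[:,:,::-1])
```

```text
[ 0.52616152 -0.20335369  0.15156008] 90.36117158279721 [ 0.38  0.52 -0.12  1.84  0.08  0.79  1.8 ]
(array([ 0.524 , -0.2047]), np.float64(0.9845282205259409))
```

View pics/t8.png

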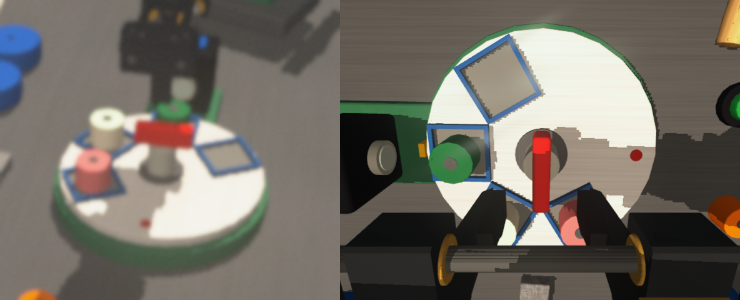

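Green is in front of the gauge and the handle reads 1.0°, which is 180°. I'll wait and triangulate the save button.

Request:
carry_out:
  series:
    - {"dx": 0, "dy": 0, "dz": 0, "rx": 0, "ry": 0, "rz": 0, "grip": 0.5}
    - {"dx": 0, "dy": 0, "dz": 0, "rx": 0, "ry": 0, "rz": 0, "grip": 0.5}
    - {"dx": 0, "dy": 0, "dz": 0, "rx": 0, "ry": 0, "rz": 0, "grip": 0.5}
    - {"dx": 0, "dy": 0, "dz": 0, "rx": 0, "ry": 0, "rz": 0, "grip": 0.5}
    - {"dx": 0, "dy": 0, "dz": 0, "rx": 0, "ry": 0, "rz": 0, "grip": 0.5}
    - {"dx": 0, "dy": 0, "dz": 0, "rx": 0, "ry": 0, "rz": 0, "grip": 0.5}
    - {"dx": 0, "dy": 0, "dz": 0, "rx": 0, "ry": 0, "rz": 0, "grip": 0.5}
    - {"dx": 0, "dy": 0, "dz": 0, "rx": 0, "ry": 0, "rz": 0, "grip": 0.5}
    - {"dx": 0, "dy": 0, "dz": 0, "rx": 0, "ry": 0, "rz": 0, "grip": 0.5}
    - {"dx": 0, "dy": 0, "dz": 0, "rx": 0, "ry": 0, "rz": 0, "grip": 0.5}

```text
clock: 46.2
tool_pos: [0.5265, -0.2035, 0.1511]
tool_rot: [0.0, -0.003, 1.0, -0.0]
force: [-0.3, 0.1, 0.3]
finger_gap: 0.503
grasp_force: 0.0
```

Request:
carry_out:
  series:
    - {"dx": 0, "dy": 0, "dz": 0, "rx": 0, "ry": 0, "rz": 0, "grip": 0.5}
    - {"dx": 0, "dy": 0, "dz": 0, "rx": 0, "ry": 0, "rz": 0, "grip": 0.5}
    - {"dx": 0, "dy": 0, "dz": 0, "rx": 0, "ry": 0, "rz": 0, "grip": 0.5}
    - {"dx": 0, "dy": 0, "dz": 0, "rx": 0, "ry": 0, "rz": 0, "grip": 0.5}
    - {"dx": 0, "dy": 0, "dz": 0, "rx": 0, "ry": 0, "rz": 0, "grip": 0.5}
    - {"dx": 0, "dy": 0, "dz": 0, "rx": 0, "ry": 0, "rz": 0, "grip": 0.5}
    - {"dx": 0, "dy": 0, "dz": 0, "rx": 0, "ry": 0, "rz": 0, "grip": 0.5}
    - {"dx": 0, "dy": 0, "dz": 0, "rx": 0, "ry": 0, "rz": 0, "grip": 0.5}
    - {"dx": 0, "dy": 0, "dz": 0, "rx": 0, "ry": 0, "rz": 0, "grip": 0.5}
    - {"dx": 0, "dy": 0, "dz": 0, "rx": 0, "ry": 0, "rz": 0, "grip": 0.5}

```text
clock: 47.45
tool_pos: [0.5265, -0.2035, 0.1511]
tool_rot: [0.0, -0.003, 1.0, -0.0]
force: [-0.9, -1.3, 0.7]
finger_gap: 0.499
grasp_force: 0.0
```

Run:
```python
from h import *
s=cam("side");hsv=cv2.cvtColor(s[0]["pixels"],cv2.COLOR_RGB2HSV);m=cv2.inRange(hsv,(52,150,70),(72,255,255));m[:, :360]=0;m[:,410:]=0;m[:255]=0;m[290:]=0
n,_,st,ce=cv2.connectedComponentsWithStats(m);print(st[1:],ce[1:])
i=1+np.argmax(st[1:,4]);u,v=ce[i];t=cam("top")
for z in (.015,.02,.025,.03,.035,.04): print(z,ray(s,u,v,z)[:2].round(4),ray(t,332.6,292.4,z)[:2].round(4))
print(pose()[0],shares([.478,.012,.15]))
```

```text
[[378 267  15  11 128]] [[384.9375 272.4375]]
0.015 [0.4821 0.007 ] [0.4806 0.0111]
0.02 [0.4817 0.0117] [0.4802 0.0112]
0.025 [0.4813 0.0164] [0.4798 0.0114]
0.03 [0.4809 0.0211] [0.4793 0.0115]
0.035 [0.4805 0.0258] [0.4789 0.0117]
0.04 [0.4801 0.0305] [0.4785 0.0118]
[ 0.52650127 -0.20351033  0.15114359] [0.0589 0.2698 0.0014]
```

Request:
carry_out:
  series:
    - {"dx": 0.01, "dy": 0.05, "dz": 0, "rx": 0, "ry": 0, "rz": 0, "grip": 0.3}
    - {"dx": 0.025, "dy": 0.11, "dz": 0, "rx": 0, "ry": 0, "rz": 0, "grip": 0.1}
    - {"dx": 0.04, "dy": 0.17, "dz": 0, "rx": 0, "ry": 0, "rz": 0, "grip": 0}
    - {"dx": 0.05, "dy": 0.23, "dz": 0, "rx": 0, "ry": 0, "rz": 0, "grip": 0}
    - {"dx": 0.0558, "dy": 0.2689, "dz": 0.02, "rx": 0, "ry": 0, "rz": 0, "grip": 0}
    - {"dx": 0.0558, "dy": 0.2689, "dz": 0.06, "rx": 0, "ry": 0, "rz": 0, "grip": 0}
    - {"dx": 0.0558, "dy": 0.2689, "dz": 0.1, "rx": 0, "ry": 0, "rz": 0, "grip": 0}
    - {"dx": 0.0558, "dy": 0.2689, "dz": 0.125, "rx": 0, "ry": 0, "rz": 0, "grip": 0}
    - {"dx": 0.0558, "dy": 0.2689, "dz": 0.125, "rx": 0, "ry": 0, "rz": 0, "grip": 0}
    - {"dx": 0.0558, "dy": 0.2689, "dz": 0.125, "rx": 0, "ry": 0, "rz": 0, "grip": 0}

```text
clock: 48.8
tool_pos: [0.4811, 0.0114, 0.0518]
tool_rot: [0.001, -0.003, 1.0, 0.0]
force: [0.0, -0.2, 0.2]
finger_gap: 0.001
grasp_force: 0.0
```

Run:
```python
from h import *
s=monitor.get_state();print(s["force"],s["finger_gap"],s["tool_pos"],shares([.4804,.0113,.0225]))
```

```text
[ 0.01793552 -0.23216935  0.17549305] 0.0012956411400832629 [0.48107346 0.01136134 0.05182911] [ 0.0009 -0.0001  0.0367]
```

Request:
carry_out:
  series:
    - {"dx": 0.0008, "dy": 0, "dz": 0.015, "rx": 0, "ry": 0, "rz": 0, "grip": 0}
    - {"dx": 0.0008, "dy": 0, "dz": 0.025, "rx": 0, "ry": 0, "rz": 0, "grip": 0}
    - {"dx": 0.0008, "dy": 0, "dz": 0.028, "rx": 0, "ry": 0, "rz": 0, "grip": 0}
    - {"dx": 0.0008, "dy": 0, "dz": 0.03, "rx": 0, "ry": 0, "rz": 0, "grip": 0}
    - {"dx": 0.0008, "dy": 0, "dz": 0.032, "rx": 0, "ry": 0, "rz": 0, "grip": 0}
    - {"dx": 0.0008, "dy": 0, "dz": 0.033, "rx": 0, "ry": 0, "rz": 0, "grip": 0}
    - {"dx": 0.0008, "dy": 0, "dz": 0.034, "rx": 0, "ry": 0, "rz": 0, "grip": 0}
    - {"dx": 0.0008, "dy": 0, "dz": 0.035, "rx": 0, "ry": 0, "rz": 0, "grip": 0}
    - {"dx": 0.0008, "dy": 0, "dz": 0.036, "rx": 0, "ry": 0, "rz": 0, "grip": 0}
    - {"dx": 0.0008, "dy": 0, "dz": 0.036, "rx": 0, "ry": 0, "rz": 0, "grip": 0}

```text
clock: 50.05
tool_pos: [0.4798, 0.0113, 0.024]
tool_rot: [-0.0, -0.003, 1.0, -0.0]
force: [-7.5, -0.5, 30.1]
finger_gap: 0.007
grasp_force: 15.1
```

The force reached 30 N against the 5 N needed, so the button is fully in. I'll rise clear and check everything.

Request:
carry_out:
  series:
    - {"dx": 0, "dy": 0, "dz": -0.01, "rx": 0, "ry": 0, "rz": 0, "grip": 0}
    - {"dx": 0, "dy": 0, "dz": -0.05, "rx": 0, "ry": 0, "rz": 0, "grip": 0}
    - {"dx": 0, "dy": 0, "dz": -0.11, "rx": 0, "ry": 0, "rz": 0, "grip": 0}
    - {"dx": -0.02, "dy": 0.05, "dz": -0.16, "rx": 0, "ry": 0, "rz": 0, "grip": 0}
    - {"dx": -0.02, "dy": 0.11, "dz": -0.2, "rx": 0, "ry": 0, "rz": 0, "grip": 0}
    - {"dx": -0.02, "dy": 0.17, "dz": -0.22, "rx": 0, "ry": 0, "rz": 0, "grip": 0}
    - {"dx": -0.02, "dy": 0.23, "dz": -0.22, "rx": 0, "ry": 0, "rz": 0, "grip": 0}
    - {"dx": -0.02, "dy": 0.28, "dz": -0.22, "rx": 0, "ry": 0, "rz": 0, "grip": 0}
    - {"dx": -0.02, "dy": 0.28, "dz": -0.22, "rx": 0, "ry": 0, "rz": 0, "grip": 0}
    - {"dx": -0.02, "dy": 0.28, "dz": -0.22, "rx": 0, "ry": 0, "rz": 0, "grip": 0}

```text
clock: 51.3
tool_pos: [0.4945, 0.2343, 0.198]
tool_rot: [-0.0, -0.003, 1.0, -0.001]
force: [-0.7, -0.6, -0.1]
finger_gap: 0.004
grasp_force: 0.0
```

Run:
```python
from h import *
print(monitor.get_state()["force"])
t=cam("top");cv2.imwrite("pics/t9.png",cv2.resize(t[0]["pixels"][110:345,280:590],None,fx=2.5,fy=2.5)[:,:,::-1])
```

```text
[-0.71576792 -0.58879206 -0.10705739]
```

View pics/t9.png

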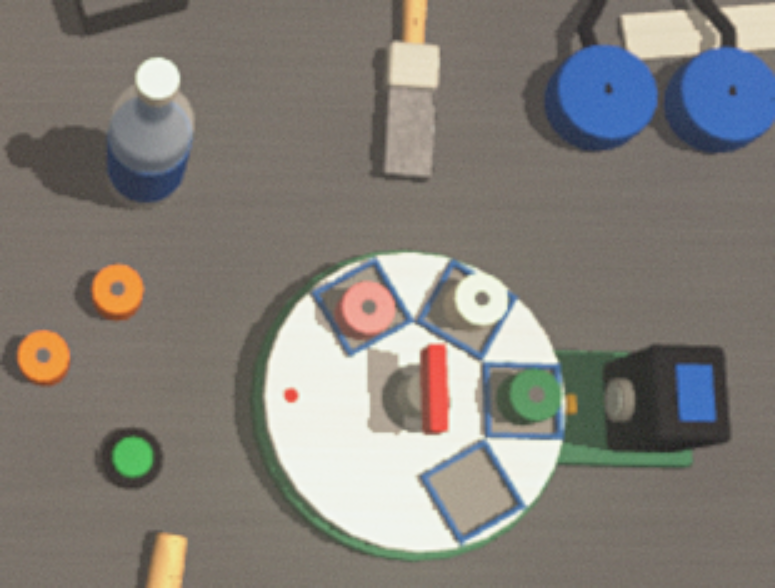

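All three stones stand in their pockets, green faces the gauge, the bottle is untouched, and the button is out again. White at (481,298) looks slightly off-centre, so I'll check it numerically.

Run:
```python
from h import *
t=cam("top");A=np.array([.5263,-.2030])
for n,a,(u,v) in (("pink",30,(427,233)),("white",-30,(472,229)),("green",-90,(494,268))):
    try: e=disc(t,n,(u-15,v-15,u+15,v+15))
    except Exception as x: print(n,x);continue
    w=ray(t,e[0],e[1],.072)[:2]; P=A+.08*np.array([np.cos(np.radians(a)),np.sin(np.radians(a))])
    d=w-P; r=np.array([np.cos(np.radians(a)),np.sin(np.radians(a))])
    print(n,np.round(e,1),w.round(4),"radial",(d@r).round(4),"tang",(d@[-r[1],r[0]]).round(4))
print(blobs(t,"blue",100))
```

```text
pink [427.  232.4  19.9  21.2] [ 0.5895 -0.1612] radial -0.0044 tang 0.0046
white [472.3 228.3  19.8  22.1] [ 0.5986 -0.2458] radial 0.004 tang -0.001
green [493.8 267.5  19.1  20.8] [ 0.5257 -0.282 ] radial -0.001 tang -0.0006
[([65.0, 113.2], [18, 59, 74, 79, 784]), ([520.0, 148.5], [498, 128, 45, 42, 1448]), ([568.5, 149.4], [546, 128, 46, 43, 1477]), ([10.2, 169.1], [0, 136, 30, 62, 1122]), ([338.6, 181.7], [323, 170, 32, 21, 274]), ([426.4, 231.0], [405, 214, 40, 38, 140]), ([557.7, 266.7], [550, 255, 17, 24, 366]), ([12.0, 313.1], [0, 271, 33, 80, 1839]), ([468.7, 306.3], [449, 287, 41, 40, 185])]
```

```bash
python3 -c "
from rig import workorder
print(workorder.finish_job())"
```

```text
the job is handed in; nothing more can be done
None
```

I placed pink, white and green in pockets 1, 2 and 3 (there was no brown), gauged each in that order for over 2 s, pressed save, and handed the job in at about 51 s with all three standing and green resting at the gauge.

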